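# Sort garage-door hardware into the parts trays

### The arm

A 6-joint arm with a two-finger parallel gripper is mounted at the origin on the work surface. World frame = base frame: x ahead of the robot, y to its left, z up, the work surface at z = 0. Lengths are in m, angles in rad, forces in N, time in s.
With the tool pointing down it reaches from about 0.375 to 0.975 m from the base axis. Payload 3.8 kg.
Tool frame: the origin (TCP) lies midway between the tips of the shut fingers; the grasp point (between the pads) lies 19 mm behind it; z points along the fingers, y is the line along which they close (so a half turn about z gives the same grasp; the last joint's range is limited). The gripper opens to 85 mm and grips with 20 to 120 N. Pads are 22 mm wide; open, the fingers measure 114 mm over their backs; the gripper's body (76 mm by 85 mm) begins 54 mm behind the grasp point. The pads swing forward as they close: fully open they stand 13 mm farther back than shut.
Start: joints at [1.303, 0.264, 1.604, -0, 1.274, -0.037], TCP at [0.154, 0.657, 0.196] pointing down, gripper open.
Joint ranges: [-2.63, 2.63], [-0.94, 2.18], [0.31, 2.57], [-1.31, 4.45], [0, 2.66], [-2.55, 2.55]. Speed limits (rad/s): [2.57, 2.57, 3.14, 3.14, 3.14, 3.14].

### API

Orientations are given as a rotation vector (axis times angle).
In Python, from workcell import bot, read_camera, camera_info, ticket gives the robot as it stands.
- The arm moves only by the tool servo_tool, never from a script. Its argument "targets" is a list of rows, each an object of numbers: "hand": the closure, from -1 (fully open) to 1 (shut); "x", "y", "z": the shift along the tool's x, y, z as a fraction of full scale; "roll": the turn about the tool's z as a fraction of full scale. In form: [{"hand": .., "x": .., "y": .., "z": .., "roll": ..}, ...]. A call has 1 to 10 rows; each row is the pose to reach, as a shift and turn from the pose commanded when the call began, along the tool's axes at that moment, turning the shorter way round; what a row does not reach only later rows make up. Full scale, the value 1, is 50 cm for a shift and 180 degrees for a turn. A row lasts 1/12 s, in which the tool goes at most 41.7 mm and 7.16 degrees, less where a joint would pass 70% of its speed; a pose out of reach is approached as far as the arm can. A call with a number of a shift or a turn outside -1 to 1 is refused whole. A call with a gripper value outside its range is refused whole. The fingers move at their own pace and stop on an object; "grip_force" is the grip in N (left out, the last holds). Time passes only in rows, so rows that repeat a pose let the fingers close. It gives the time, the measured TCP pose, the force, the opening and the grip force at its end, in the units of the state.
- bot.read_state(): the state, without advancing time (a new reading comes with each control period).
- read_camera(name): name is "side" or "top" or "wrist"; returns the picture (420x560x3 uint8, red, green, blue); there is no depth.
- camera_info(name): a dict with "fx", "fy", "cx", "cy" (pixels), "eye" and "orientation" of the camera in the world; the wrist camera has in their place "T_tool_cam" (4x4, takes a point from camera to tool coordinates, whose origin is the TCP and whose axes are the flange's). Camera axes: x right, y down, z forward; pixel columns grow to the right and rows downward; lengths in m; the calibration is good to about 2 mm. A picture is of the moment at which its call begins: read the wrist's pose just before it. camera_info takes no time and is no camera call.
- ticket.finish_job(): hands the job in; it is judged then, once.
The state is a dict: "time": time; "q": joint angles; "joint_vel": joint speeds; "joint_torque": joint torques, N m; "tool_pos": TCP position; "tcp_rot": TCP orientation; "wrist_force": force on the tool from outside, world axes, zero at the start; "torque": the same for the moment, N m; "width": opening from 0.0 (shut) to 1.0 (fully open); "grip_force": force on a finger pad.
Only numpy, scipy, OpenCV 4.12 (cv2) and the standard library are available. Lean on these libraries where they do the work, as an engineer would, in place of code of your own. Each camera call takes 0.05 s, during which the arm holds its last target. There are 200 camera calls.

### The job

Clear the mixed garage-door hardware off the bench into the parts trays: both rollers into the blue tray, both hinges into the red tray, and the bearing into the green tray. Set each part down on the floor of its tray rather than dropping it, lying down as it lies now and nothing stacked or propped on anything, and leave the tape measure and the remote control where they are.

Things in the scene. Friction and masses are not known exactly. Their poses are not given: they have to be found in the camera images.
- roller1: Garage-door roller on its side, 108 mm long, 0.14 kg: white nylon wheel (diameter 46, 19 wide) on a steel stem of diameter 11. Origin on the axis, mid-length; x along it from wheel (centre x = -44.5, inner face -35) to stem end (+54). Rests on wheel edge and stem end: x dips 11 degrees, origin 16 mm up. Balances near x = -16, axis 19 mm up there: pinch across the stem. For the blue tray.
- roller2: Second roller, same as roller1 in size, shape, frame and way of lying: white nylon wheel on one end of a bare steel stem. Both can start pointing either way and can roll if nudged; y and z of the frame turn about the stem with it. Goes in the blue tray too, with room to lie beside the other.
- hinge1: Galvanised hinge lying flat, tube up, 0.16 kg, rigid: plate 80 (x) by 60 (y) by 3 mm; above its middle a tube along y, diameter 15, 58 long, axis 24 mm above the underside, on two thin lugs at y = +-24; a knuckle 7 mm high along y at x = 17. Pinch across the tube (along x), fingertips 8 mm or more above the underside. Origin: centre of the underside, z up. For the red tray.
- hinge2: Second hinge, same as hinge1 in size, shape, frame and way of lying: a silvery flat plate with a raised steel tube. Goes in the red tray too, with room to lie beside the other.
- bearing: Torsion-shaft bearing lying flat: a steel ring, 52 mm outside diameter, 26 mm bore, 16 mm high, with a black seal and a brass inner race, about 0.12 kg. Origin at the centre of the underside, z up. Goes in the green tray.
- tray_blue: Blue parts tray, fixed to the bench: 148 mm (x) by 168 mm (y) outside, 32 mm high, walls and floor 4 mm thick, so 140 by 160 mm inside with the floor 4 mm above the bench. Origin at the centre of the underside, z up. Both rollers fit side by side, stems along x, 64 mm apart.
- tray_red: Red parts tray, fixed to the bench: 148 mm (x) by 168 mm (y) outside, 32 mm high, walls and floor 4 mm thick, so 140 by 160 mm inside with the floor 4 mm above the bench. Origin at the centre of the underside, z up. Both hinges fit side by side along y, 74 mm apart, tubes along y.
- tray_green: Green parts tray, fixed to the bench: 148 mm (x) by 168 mm (y) outside, 32 mm high, walls and floor 4 mm thick, so 140 by 160 mm inside with the floor 4 mm above the bench. Origin at the centre of the underside, z up. For the bearing.
- tape: Bystander: yellow and black tape measure standing on edge among the parts, 76 mm (x, with its hook) by 36 mm (y), 67 mm high. Origin at the centre of the underside. Not to be moved.
- remote: Bystander: small black door remote control with a grey and an orange button, lying flat beside the trays, 62 mm (x) by 36 mm (y), 15 mm thick. Origin at the centre of the underside. Not to be moved.

How it is judged:
By the outcome, as a careful person would: the job done as asked, in the order asked, and still so for the second after the job is handed in, with the robot touching nothing.
It also fails if it takes over 120 s, if anything falls off the work surface, if the arm or the gripper's body presses on something with over 40 N, if the wrist force passes 120 N, or if a joint passes its speed limit or range.

## Working session

There is one attempt and no reset: what is moved stays moved. The work goes in short steps, Python scripts to look and compute and a tool call to move; the robot and the scene stay as the last step left them, time stands still between calls to the robot, and variables do not carry over. Pictures are saved under pics/ and viewed, at most 14 in all, crops included, and the job is handed in when it is done.

Besides the shell and the picture viewer there is one more tool, called as name(argument=value, ...) on one line, values as JSON. servo_tool: Moves the arm, as the interface text tells. Its arguments: {"type":"object","properties":{"targets":{"type":"array"},"grip_force":{"type":"number"}},"required":["targets"]}

```bash
ls; mkdir -p pics
python3 - <<'E'
from workcell import bot, read_camera, camera_info
import cv2
print(bot.read_state())
for n in ("top","side","wrist"):
    print(n,camera_info(n))
    cv2.imwrite(f"pics/{n}0.png",read_camera(n)[:,:,::-1])
E
```

```text
pics
{'time': 0.0, 'q': array([ 1.30309120e+00,  2.64751705e-01,  1.60538869e+00, -9.59596884e-06,
        1.27370532e+00, -3.69025026e-02]), 'joint_vel': array([ 0.00165262, -0.0014885 , -0.00044309,  0.00034379,  0.00147174,
        0.0013448 ]), 'joint_torque': array([-8.15165322e-05, -5.15097892e+01, -3.67324662e+01,  2.14053603e-04,
        1.27285451e-02, -6.36932374e-07]), 'tool_pos': array([0.15420236, 0.6563091 , 0.19505517]), 'tcp_rot': array([-0.36169682, -3.12036486,  0.00349995]), 'wrist_force': array([-0.16141367, -0.60959469, -0.07789726]), 'torque': array([-0.04612083,  0.01648288,  0.02982185]), 'grip_force': 0.0, 'width': 1.001458130383637}
top {'fx': 419.2843872007935, 'fy': 419.2843872007935, 'cx': 269.4337968022339, 'cy': 208.18746388598674, 'eye': array([0.49807874, 0.00516084, 1.14392953]), 'orientation': array([-2.17389263,  2.23403851, -0.08048201])}
side {'fx': 458.93022431288506, 'fy': 458.93022431288506, 'cx': 275.78006935681356, 'cy': 208.1366239313065, 'eye': array([ 0.02532833, -0.67086638,  0.80265471]), 'orientation': array([-2.18435035,  0.76377217, -0.36580263])}
wrist {'fx': 322.6041916379483, 'fy': 322.6041916379483, 'cx': 278.9254795925343, 'cy': 214.7548701162673, 'T_tool_cam': array([[ 6.28976013e-04, -9.57075492e-01, -2.89838071e-01,
         7.42650128e-02],
       [ 9.99999772e-01,  6.73407850e-04, -5.35688062e-05,
         1.20915639e-04],
       [ 2.46448624e-04, -2.89837971e-01,  9.57075697e-01,
        -1.78271509e-01],
       [ 0.00000000e+00,  0.00000000e+00,  0.00000000e+00,
         1.00000000e+00]])}
```

View pics/top0.png

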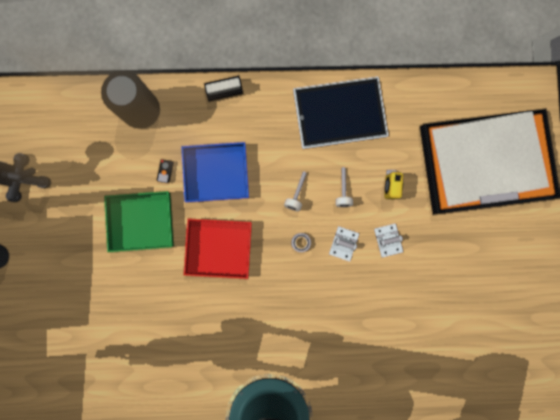

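View pics/side0.png

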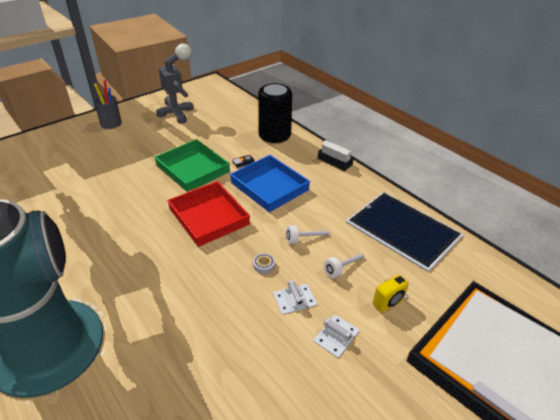

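The top view shows the blue (215,172), red (219,248) and green (140,222) trays and the remote at (165,170). The rollers have wheels at (293,204) and (344,201) with stems pointing up, hinges at (345,243) and (389,240), the bearing at (302,242) and the tape at (395,185). The side view agrees. Next I'll measure these on planes.

```bash
cat > h.py <<'E'
import numpy as np, cv2
from scipy.spatial.transform import Rotation as R
from workcell import bot, read_camera, camera_info
def cam(n, s=None):
    i=camera_info(n); K=(i['fx'],i['fy'],i['cx'],i['cy'])
    if n!='wrist': return K,np.array(i['eye']),R.from_rotvec(i['orientation']).as_matrix()
    s=s or bot.read_state(); Rt=R.from_rotvec(s['tcp_rot']).as_matrix(); T=i['T_tool_cam']
    return K,s['tool_pos']+Rt@T[:3,3],Rt@T[:3,:3]
def ray(c,px,z):
    (fx,fy,cx,cy),e,M=c; px=np.atleast_2d(px).astype(float)
    d=np.c_[(px[:,0]-cx)/fx,(px[:,1]-cy)/fy,np.ones(len(px))]@M.T
    return e+d*((z-e[2])/d[:,2])[:,None]
def proj(c,P):
    (fx,fy,cx,cy),e,M=c; q=(np.atleast_2d(P)-e)@M
    return np.c_[fx*q[:,0]/q[:,2]+cx,fy*q[:,1]/q[:,2]+cy]
def shot(name,fn=None):
    s=bot.read_state(); im=read_camera(name)
    if fn: cv2.imwrite(f'pics/{fn}.png',im[:,:,::-1])
    return im,cam(name,s)
def yaw_of(s): # world angle of the tool y axis (closing line)
    v=R.from_rotvec(s['tcp_rot']).as_matrix()[:,1]; return np.arctan2(v[1],v[0])
def go(x,y,z,yaw=None):
    """fractions for a move to world TCP x,y,z with closing line at yaw (mod pi)"""
    s=bot.read_state(); M=R.from_rotvec(s['tcp_rot']).as_matrix()
    d=M.T@(np.array([x,y,z])-s['tool_pos'])/0.5
    r=0
    if yaw is not None:
        r=-(yaw-yaw_of(s)); r=(r+np.pi/2)%np.pi-np.pi/2
    print('go',dict(x=round(d[0],4),y=round(d[1],4),z=round(d[2],4),roll=round(r/np.pi,4)),
      'rows',int(np.ceil(max(np.linalg.norm(d)*12,abs(np.degrees(r))/7.16))),'q1,q6',s['q'][[0,5]].round(2))
E
python3 - <<'E'
from h import *
im=cv2.imread('pics/top0.png'); hsv=cv2.cvtColor(im,cv2.COLOR_BGR2HSV); c=cam('top')
for n,lo,hi in (('blue',(105,150,50),(130,255,255)),('red',(170,150,50),(180,255,255)),('red0',(0,220,80),(4,255,255)),('green',(60,120,30),(85,255,255))):
    m=cv2.inRange(hsv,lo,hi); cs,_=cv2.findContours(m,0,2); 
    k=max(cs,key=cv2.contourArea,default=None)
    if k is None: continue
    P=ray(c,k[:,0],0.032)[:,:2]
    print(n,cv2.contourArea(k),cv2.minAreaRect(P.astype(np.float32)))
for n,p,z in (('r1wheel',(293,204),.025),('r1end',(304,175),.006),('r2wheel',(344,201),.025),('r2end',(344,169),.006),('h1',(345,243),.015),('h2',(389,240),.015),('brg',(302,242),.008),('tape',(395,185),.03)):
    print(n,ray(c,p,z)[0].round(3))
print(yaw_of(bot.read_state())); go(.5,-.07,.25,0)
E
```

```text
blue 2609.5 ((0.657590389251709, 0.12489854544401169), (0.1443403959274292, 0.16588304936885834), 2.9125094413757324)
green 3095.0 ((0.5325431823730469, 0.3277652859687805), (0.1444498896598816, 0.16799941658973694), 2.681107997894287)
r1wheel [ 0.567 -0.081  0.025]
r1end [ 0.646 -0.115  0.006]
r2wheel [ 0.571 -0.219  0.025]
r2end [ 0.66  -0.226  0.006]
h1 [ 0.458 -0.219  0.015]
h2 [ 0.463 -0.339  0.015]
brg [ 0.464 -0.104  0.008]
tape [ 0.61  -0.357  0.03 ]
1.3399644159818407
go {'x': np.float64(-1.0056), 'y': np.float64(-1.2564), 'z': np.float64(-0.1071), 'roll': np.float64(0.4265)} rows 20 q1,q6 [ 1.3  -0.04]
```

Run:
```python
from h import *
im=cv2.imread('pics/top0.png'); hsv=cv2.cvtColor(im,cv2.COLOR_BGR2HSV); c=cam('top')
m=cv2.inRange(hsv,(0,200,60),(6,255,255))|cv2.inRange(hsv,(172,200,60),(180,255,255)); cs,_=cv2.findContours(m,0,2)
k=max(cs,key=cv2.contourArea); print('red',cv2.minAreaRect(ray(c,k[:,0],0.032)[:,:2].astype(np.float32)))
go(.5,.3,.25,np.pi/2); go(.52,-.2,.25,np.pi/2)
```

```text
red ((0.45528674125671387, 0.12337769567966461), (0.16388781368732452, 0.14317087829113007), 84.97493743896484)
go {'x': np.float64(-0.8363), 'y': np.float64(-0.536), 'z': np.float64(-0.1084), 'roll': np.float64(-0.0735)} rows 12 q1,q6 [ 1.3  -0.04]
go {'x': np.float64(-1.104), 'y': np.float64(-1.5003), 'z': np.float64(-0.1067), 'roll': np.float64(-0.0735)} rows 23 q1,q6 [ 1.3  -0.04]
```

servo_tool(targets=[{"hand": -0.1, "x": -0.84, "y": -0.54, "z": -0.11, "roll": -0.07}, {"hand": -0.1, "x": -0.84, "y": -0.54, "z": -0.11, "roll": -0.07}, {"hand": -0.1, "x": -0.84, "y": -0.54, "z": -0.11, "roll": -0.07}, {"hand": -0.1, "x": -0.84, "y": -0.54, "z": -0.11, "roll": -0.07}, {"hand": -0.1, "x": -0.84, "y": -0.54, "z": -0.11, "roll": -0.07}, {"hand": -0.1, "x": -0.84, "y": -0.54, "z": -0.11, "roll": -0.07}, {"hand": -0.1, "x": -0.84, "y": -0.54, "z": -0.11, "roll": -0.07}, {"hand": -0.1, "x": -0.84, "y": -0.54, "z": -0.11, "roll": -0.07}, {"hand": -0.1, "x": -0.84, "y": -0.54, "z": -0.11, "roll": -0.07}, {"hand": -0.1, "x": -0.84, "y": -0.54, "z": -0.11, "roll": -0.07}])

```text
time: 0.98
tool_pos: [0.4432, 0.3576, 0.242]
tcp_rot: [-0.017, -3.141, 0.0]
wrist_force: [-0.1, 0.8, 0.8]
width: 0.552
grip_force: 0.0
```

```bash
python3 -c "
from h import *
go(.52,-.18,.25,np.pi/2)"
```

```text
go {'x': np.float64(-0.1652), 'y': np.float64(-1.0734), 'z': np.float64(-0.0159), 'roll': np.float64(-0.0034)} rows 14 q1,q6 [ 0.64 -0.92]
```

servo_tool(targets=[{"hand": -0.1, "x": -0.16, "y": -1.0, "z": -0.016, "roll": 0}, {"hand": -0.1, "x": -0.16, "y": -1.0, "z": -0.016, "roll": 0}, {"hand": -0.1, "x": -0.16, "y": -1.0, "z": -0.016, "roll": 0}, {"hand": -0.1, "x": -0.16, "y": -1.0, "z": -0.016, "roll": 0}, {"hand": -0.1, "x": -0.16, "y": -1.0, "z": -0.016, "roll": 0}, {"hand": -0.1, "x": -0.16, "y": -1.0, "z": -0.016, "roll": 0}, {"hand": -0.1, "x": -0.16, "y": -1.0, "z": -0.016, "roll": 0}, {"hand": -0.1, "x": -0.16, "y": -1.0, "z": -0.016, "roll": 0}, {"hand": -0.1, "x": -0.16, "y": -1.0, "z": -0.016, "roll": 0}, {"hand": -0.1, "x": -0.16, "y": -1.0, "z": -0.016, "roll": 0}])

```text
time: 1.82
tool_pos: [0.5033, -0.0547, 0.2485]
tcp_rot: [0.017, 3.141, 0.0]
wrist_force: [0.5, 0.7, -0.5]
width: 0.549
grip_force: 0.0
```

servo_tool(targets=[{"hand": -0.1, "x": 0, "y": -0.25, "z": 0, "roll": 0}, {"hand": -0.1, "x": 0, "y": -0.25, "z": 0, "roll": 0}, {"hand": -0.1, "x": 0, "y": -0.25, "z": 0, "roll": 0}, {"hand": -0.1, "x": 0, "y": -0.25, "z": 0, "roll": 0}, {"hand": -0.1, "x": 0, "y": -0.25, "z": 0, "roll": 0}, {"hand": -0.1, "x": 0, "y": -0.25, "z": 0, "roll": 0}])

```text
time: 2.32
tool_pos: [0.5019, -0.1774, 0.2481]
tcp_rot: [-0.019, -3.141, -0.002]
wrist_force: [0.2, 0.5, -0.2]
width: 0.545
grip_force: 0.0
```

```bash
python3 -c "
from h import *
import pickle
im,c=shot('wrist','w1'); pickle.dump((im,c),open('w1.pkl','wb'));print(bot.read_state()['tool_pos'],bot.read_state()['joint_vel'])"
```

```text
[ 0.50211271 -0.1767242   0.24825285] [ 0.02524432 -0.00693332  0.00230706 -0.00411998 -0.00173609 -0.00133753]
```

View pics/w1.png

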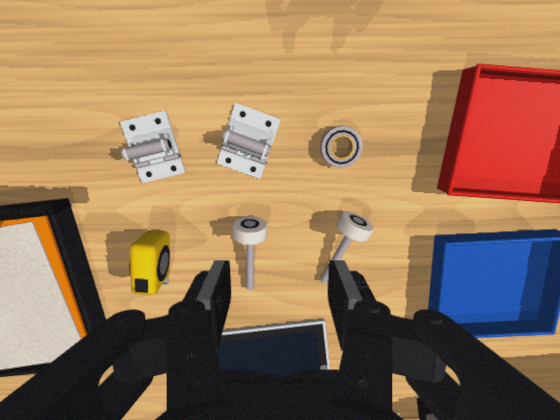

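The wrist view shows hinges at (152,147) and (249,141), the bearing at (342,147), roller2 with its wheel at (250,229) and stem end (250,289), roller1 with its wheel at (354,226) and stem end near (323,281), and the tape at (151,262). I'll enlarge it and fit stem lines.

Run:
```python
from h import *
import pickle
im,c=pickle.load(open('w1.pkl','rb'))
a=cv2.resize(im[95:195,110:370],None,fx=3,fy=3,interpolation=cv2.INTER_CUBIC); b=cv2.resize(im[200:300,215:385],(510,300),interpolation=cv2.INTER_CUBIC)
o=np.zeros((600,780,3),np.uint8); o[:300]=a; o[300:,:510]=b
cv2.imwrite('pics/crop1.png',o[:,:,::-1])
hsv=cv2.cvtColor(im,cv2.COLOR_RGB2HSV)
def stem(x0,x1,r0,r1):
    pts=[]
    for r in range(r0,r1):
        k=np.where(hsv[r,x0:x1,1]<70)[0]
        if len(k): pts.append((k.mean()+x0,r,len(k)))
    return np.array(pts)
for n,a in (('r2',(238,262,244,292)),('r1',(318,352,243,284))):
    p=stem(*a); print(n,p[::4].round(1).tolist())
```

```text
r2 [[250.0, 244.0, 9.0], [249.5, 248.0, 8.0], [249.5, 252.0, 8.0], [249.5, 256.0, 8.0], [249.5, 260.0, 8.0], [249.5, 264.0, 8.0], [249.5, 268.0, 8.0], [249.5, 272.0, 8.0], [249.5, 276.0, 8.0], [249.5, 280.0, 8.0], [249.5, 284.0, 8.0], [249.5, 288.0, 6.0]]
r1 [[345.0, 243.0, 9.0], [342.5, 247.0, 8.0], [340.0, 251.0, 9.0], [338.0, 255.0, 9.0], [335.5, 259.0, 8.0], [337.9, 263.0, 15.0], [336.6, 267.0, 19.0], [336.9, 271.0, 23.0], [336.7, 275.0, 29.0], [335.5, 279.0, 32.0], [341.0, 283.0, 20.0]]
```

View pics/crop1.png

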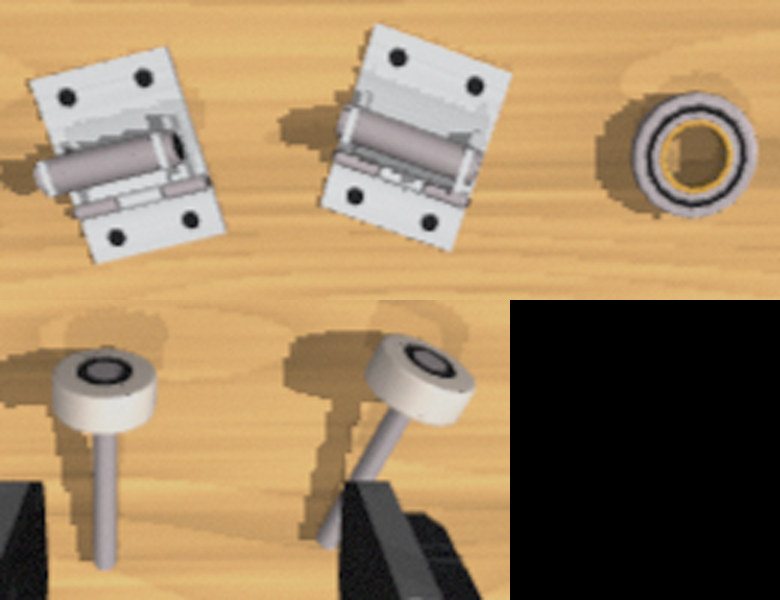

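Run:
```python
from h import *
import pickle
im,c=pickle.load(open('w1.pkl','rb'))
for n,e,j in (('r2',(249.5,289),(249.5,243.5)),('r1',(323.3,281.5),(345.3,242.5))):
    E=ray(c,e,.006)[0]; t=ray(c,j,.0227)[0]; d=(t-E)[:2]; L=np.linalg.norm(d); d/=L
    # graspoint: at x=-16 => 70 mm*cos11 from stem end
    G=E[:2]+d*.070*np.cos(.192)
    a=np.degrees(np.arctan2(-d[1],-d[0]))
    print(n,'L',L.round(4),'end',E.round(4),'grasp',G.round(4),'x axis deg',a.round(1))
f=lambda p:np.array(p)/3+[110,95]
# tape/hinges
for n,H,C in (('h2',[(67,97),(143,78),(117,238),(191,220)],[(30,80),(165,46),(95,264),(226,233)]),('h1',[(398,57),(475,86),(355,196),(429,222)],[(374,25),(511,72),(320,208),(452,250)])):
    for z,P in ((.003,H),(.003,C)):
        X=ray(c,f(P),z)[:,:2]; v=(X[2]+X[3]-X[0]-X[1])/2; w=(X[1]+X[3]-X[0]-X[2])/2
        print(n,X.mean(0).round(4),'long',np.linalg.norm(v).round(4),np.degrees(np.arctan2(v[1],v[0])).round(1),'tube dir',np.linalg.norm(w).round(4),np.degrees(np.arctan2(w[1],w[0])).round(1))
print('brg',ray(c,f([(695,155)]),.016)[0].round(4), [ray(c,f([q]),.016)[0][:2].round(4) for q in((632,155),(757,155))])
ctop=cam('top')
for n,p,z in(('r1wheel',(293,204),.025),): print(proj(c,ray(ctop,p,z)))
```

```text
r2 L 0.0782 end [ 0.6677 -0.2219  0.006 ] grasp [ 0.5991 -0.2181] x axis deg -3.2
r1 L 0.0717 end [ 0.6568 -0.1143  0.006 ] grasp [ 0.5925 -0.09  ] x axis deg -20.7
h2 [ 0.4641 -0.3386] long 0.0615 12.8 tube dir 0.034 102.6
h2 [ 0.4635 -0.3387] long 0.0804 12.5 tube dir 0.0603 102.5
h1 [ 0.4579 -0.2162] long 0.0611 -20.4 tube dir 0.034 69.6
h1 [ 0.4578 -0.2162] long 0.0799 -19.8 tube dir 0.06 71.3
brg [ 0.4638 -0.0981  0.016 ] [array([ 0.4635, -0.1244]), array([ 0.4641, -0.0723])]
[[352.18063138 226.81451149]]
```

Run:
```python
from h import *
import pickle
im,c=pickle.load(open('w1.pkl','rb'))
for n,e,j in (('r2',(249.8,288.5),(250,223.7)),('r1',(324,281),(358.3,220.3))):
    E=ray(c,e,.006)[0]; t=ray(c,j,.0263)[0]; d=(t-E)[:2]; L=np.linalg.norm(d); d/=L
    M=(E+t)[:2]/2; G=M+d*.016
    print(n,'L',L.round(4),'grasp',G.round(4),'x axis deg',np.degrees(np.arctan2(-d[1],-d[0])).round(1))
    yaw=np.arctan2(-d[1],-d[0])+np.pi/2
    go(*G,.10,yaw);
```

```text
r2 L 0.1067 grasp [ 0.5977 -0.2176] x axis deg -3.2
go {'x': np.float64(-0.1921), 'y': np.float64(-0.0799), 'z': np.float64(0.2963), 'roll': np.float64(0.0146)} rows 5 q1,q6 [-0.39 -1.95]
r1 L 0.106 grasp [ 0.5918 -0.0879] x axis deg -21.6
go {'x': np.float64(-0.1777), 'y': np.float64(0.1793), 'z': np.float64(0.2966), 'roll': np.float64(0.1168)} rows 5 q1,q6 [-0.39 -1.95]
```

servo_tool(targets=[{"hand": 0.2, "x": -0.178, "y": 0.179, "z": 0.25, "roll": 0.117}, {"hand": 0.2, "x": -0.178, "y": 0.179, "z": 0.25, "roll": 0.117}, {"hand": 0.2, "x": -0.178, "y": 0.179, "z": 0.25, "roll": 0.117}, {"hand": 0.2, "x": -0.178, "y": 0.179, "z": 0.25, "roll": 0.117}, {"hand": 0.2, "x": -0.178, "y": 0.179, "z": 0.296, "roll": 0.117}, {"hand": 0.2, "x": -0.178, "y": 0.179, "z": 0.296, "roll": 0.117}, {"hand": 0.2, "x": -0.178, "y": 0.179, "z": 0.296, "roll": 0.117}])

```text
time: 2.95
tool_pos: [0.5901, -0.0865, 0.0984]
tcp_rot: [-0.584, -3.081, 0.0]
wrist_force: [0.4, -0.2, 0.7]
width: 0.401
grip_force: 0.0
```

Run:
```python
from h import *
s=bot.read_state();print(np.degrees(yaw_of(s)),s['tool_pos'])
go(.5918,-.0879,.003,np.radians(68.4))
```

```text
68.54289898905041 [ 0.59011258 -0.08651873  0.09837016]
go {'x': np.float64(-0.0052), 'y': np.float64(-0.0011), 'z': np.float64(0.1907), 'roll': np.float64(0.0008)} rows 3 q1,q6 [-0.19 -1.38]
```

servo_tool(targets=[{"hand": 0.2, "x": -0.004, "y": -0.001, "z": 0.07, "roll": 0}, {"hand": 0.2, "x": -0.004, "y": -0.001, "z": 0.13, "roll": 0}, {"hand": 0.2, "x": -0.004, "y": -0.001, "z": 0.16, "roll": 0}, {"hand": 0.2, "x": -0.004, "y": -0.001, "z": 0.182, "roll": 0}, {"hand": 0.2, "x": -0.004, "y": -0.001, "z": 0.188, "roll": 0}, {"hand": 0.2, "x": -0.004, "y": -0.001, "z": 0.188, "roll": 0}])

```text
time: 3.45
tool_pos: [0.5946, -0.0906, 0.0078]
tcp_rot: [0.591, 3.084, -0.0]
wrist_force: [-0.7, -0.6, 0.4]
width: 0.401
grip_force: 0.0
```

servo_tool(targets=[{"hand": 0.6, "x": 0, "y": 0, "z": 0, "roll": 0}, {"hand": 0.8, "x": 0, "y": 0, "z": 0, "roll": 0}, {"hand": 1, "x": 0, "y": 0, "z": 0, "roll": 0}, {"hand": 1, "x": 0, "y": 0, "z": 0, "roll": 0}, {"hand": 1, "x": 0, "y": 0, "z": 0, "roll": 0}, {"hand": 1, "x": 0, "y": 0, "z": 0, "roll": 0}], grip_force=60)

```text
time: 3.95
tool_pos: [0.5942, -0.0904, 0.0069]
tcp_rot: [0.591, 3.085, -0.0]
wrist_force: [0.2, -0.2, 0.3]
width: -0.004
grip_force: 0.0
```

Run:
```python
from h import *
im,c=shot('wrist','w2'); s=bot.read_state(); print(s['tool_pos'],s['width'],s['grip_force'],np.degrees(yaw_of(s)))
```

```text
[ 0.594045  -0.0903793  0.0067765] -0.0020370816007112646 0.0 68.31877394840885
```

View pics/w2.png

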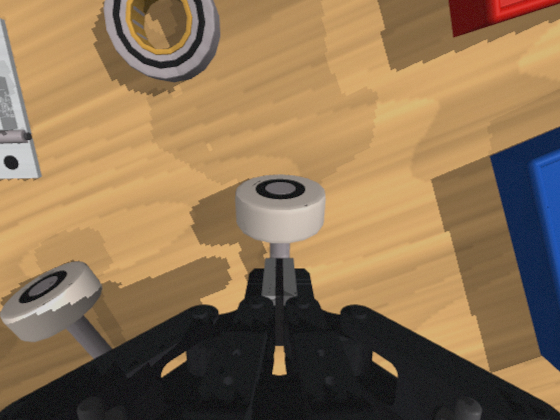

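Run:
```python
from h import *
c=cam('wrist'); G=np.array([.5918,-.0879]); a=np.radians(-21.6); u=np.array([np.cos(a),np.sin(a)])
P=lambda x:np.r_[G+u*(x+.016)*np.cos(.192),.016-x*np.sin(.192)]
for x in(-.054,-.035,-.016,.054): print(x,P(x).round(4),proj(c,P(x)).round(1))
print('tcp',proj(c,bot.read_state()['tool_pos']))
h=ray(c,(280,187),.0263)[0]; print('hub now',h.round(4))
im=read_camera('side');cv2.imwrite('pics/s1.png',cv2.resize(im[180:340,200:440],None,fx=3,fy=3,interpolation=2)[:,:,::-1])
```

```text
-0.054 [ 0.5571 -0.0742  0.0263] [[281.7 187.9]]
-0.035 [ 0.5745 -0.081   0.0227] [[281.5 221. ]]
-0.016 [ 0.5918 -0.0879  0.0191] [[281.4 250.9]]
0.054 [ 0.6557 -0.1132  0.0057] [[281.1 339.4]]
tcp [[278.8063551  247.34917643]]
hub now [ 0.5564 -0.0748  0.0263]
```

View pics/s1.png

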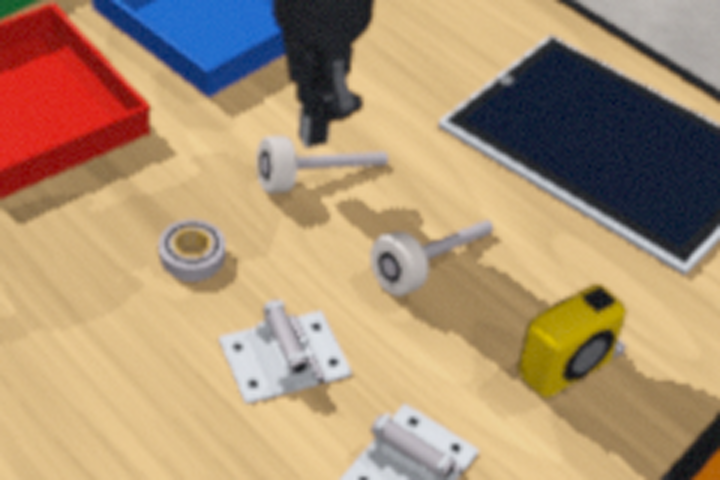

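Run:
```python
from h import *
s=bot.read_state(); t=s['tool_pos']
f=lambda p:((p-[200,180])*3).round(0)
for n in('side',):
  c=cam(n)
  for dz in(0,.01,.02,.03,.04): print(dz,f(proj(c,t+[0,0,dz])))
G=np.array([.5918,-.0879]); a=np.radians(-21.6); u=np.array([np.cos(a),np.sin(a)])
P=lambda x:np.r_[G+u*(x+.016)*np.cos(.192),.016-x*np.sin(.192)]
for x in(-.054,-.035,-.016,.054): print(x,f(proj(c,P(x))))
w=cam('wrist')
for dz in(0,.01,.02,.03,.04): print(dz,proj(w,t+[0,0,dz]).round(0))
```

```text
0 [[309. 170.]]
0.01 [[310. 161.]]
0.02 [[310. 153.]]
0.03 [[311. 144.]]
0.04 [[312. 135.]]
-0.054 [[263. 162.]]
-0.035 [[284. 160.]]
-0.016 [[306. 159.]]
0.054 [[382. 154.]]
0 [[279. 247.]]
0.01 [[279. 254.]]
0.02 [[279. 262.]]
0.03 [[279. 270.]]
0.04 [[279. 280.]]
```

The wrist view shows shut fingertips at (280,262) with the stem running on under them. In the side crop the tips end at (313,142), about 28 mm above where the reported TCP projects (309,170). So the real tips sit about 28 mm behind the reported TCP and closed above the stem, and the roller hasn't moved. I'll reopen and go lower, watching the force.

Run:
```python
from h import *
go(.5918,-.0879,-.010,np.radians(68.4))
```

```text
go {'x': np.float64(0.0058), 'y': np.float64(0.003), 'z': np.float64(0.0333), 'roll': np.float64(-0.0005)} rows 1 q1,q6 [-0.19 -1.38]
```

servo_tool(targets=[{"hand": 0.2, "x": 0.005, "y": 0.002, "z": 0, "roll": 0}, {"hand": 0.2, "x": 0.005, "y": 0.002, "z": 0, "roll": 0}, {"hand": 0.2, "x": 0.005, "y": 0.002, "z": 0, "roll": 0}, {"hand": 0.2, "x": 0.005, "y": 0.002, "z": 0.01, "roll": 0}, {"hand": 0.2, "x": 0.005, "y": 0.002, "z": 0.02, "roll": 0}, {"hand": 0.2, "x": 0.005, "y": 0.002, "z": 0.03, "roll": 0}, {"hand": 0.2, "x": 0.005, "y": 0.002, "z": 0.03, "roll": 0}])

```text
time: 4.63
tool_pos: [0.5906, -0.0883, -0.0102]
tcp_rot: [-0.591, -3.083, -0.0]
wrist_force: [-0.7, 0.5, 0.2]
width: 0.401
grip_force: 0.0
```

servo_tool(targets=[{"hand": 0.2, "x": 0, "y": 0, "z": 0.008, "roll": 0}, {"hand": 0.2, "x": 0, "y": 0, "z": 0.016, "roll": 0}, {"hand": 0.2, "x": 0, "y": 0, "z": 0.02, "roll": 0}, {"hand": 0.2, "x": 0, "y": 0, "z": 0.02, "roll": 0}])

```text
time: 4.97
tool_pos: [0.5914, -0.0884, -0.0192]
tcp_rot: [-0.591, -3.084, 0.0]
wrist_force: [0.8, -0.3, 0.1]
width: 0.398
grip_force: 0.0
```

servo_tool(targets=[{"hand": 0.5, "x": 0, "y": 0, "z": 0, "roll": 0}, {"hand": 0.7, "x": 0, "y": 0, "z": 0, "roll": 0}, {"hand": 0.9, "x": 0, "y": 0, "z": 0, "roll": 0}, {"hand": 1, "x": 0, "y": 0, "z": 0, "roll": 0}, {"hand": 1, "x": 0, "y": 0, "z": 0, "roll": 0}, {"hand": 1, "x": 0, "y": 0, "z": 0, "roll": 0}], grip_force=60)

```text
time: 5.47
tool_pos: [0.5924, -0.0886, -0.018]
tcp_rot: [0.591, 3.085, 0.0]
wrist_force: [0.4, -0.0, 1.3]
width: 0.094
grip_force: 58.7
```

Run:
```python
from h import *
s=bot.read_state(); print(s['tool_pos'],s['width'],s['grip_force'],s['wrist_force'],np.degrees(yaw_of(s)))
im,c=shot('side','s2'); im2,c2=shot('wrist')
o=np.zeros((480,800,3),np.uint8); o[:360,:390]=cv2.resize(im[190:310,240:370],None,fx=3,fy=3,interpolation=2); o[:,390:]=cv2.resize(im2[150:390,180:385],(410,480))
cv2.imwrite('pics/c2.png',o[:,:,::-1])
f=lambda p:((p-[240,190])*3).round(0)
print(f(proj(c,s['tool_pos'])),f(proj(c,s['tool_pos']+[0,0,.03])))
```

```text
[ 0.59237073 -0.08857751 -0.01803257] 0.09422758148627053 58.65765631198883 [ 0.37825557 -0.00440979  1.26011912] 68.31514718379714
[[185. 161.]] [[186. 135.]]
```

View pics/c2.png

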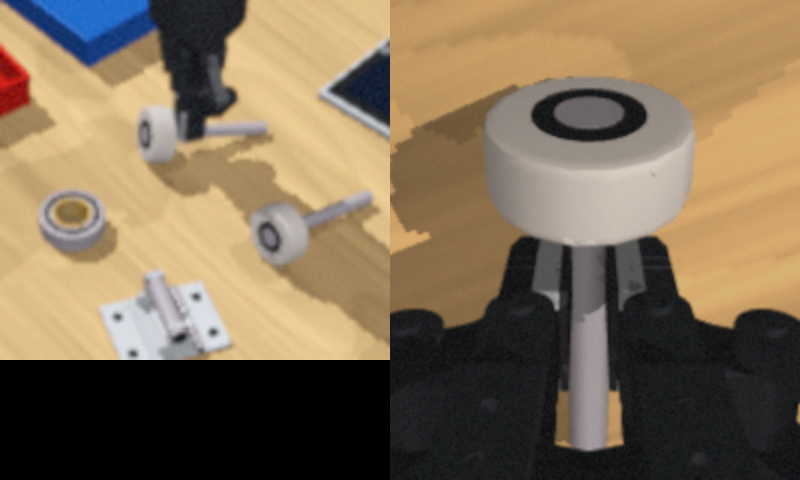

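The wrist crop shows the stem pinched between the pads just behind the wheel (width 0.094, 58.7 N), and the side crop agrees. Lift and carry it to the far half of the blue tray.

servo_tool(targets=[{"hand": 1, "x": 0, "y": 0, "z": -0.04, "roll": 0}, {"hand": 1, "x": 0, "y": 0, "z": -0.1, "roll": 0}, {"hand": 1, "x": 0, "y": 0, "z": -0.17, "roll": 0}, {"hand": 1, "x": 0, "y": 0, "z": -0.2, "roll": 0}, {"hand": 1, "x": 0, "y": 0, "z": -0.2, "roll": 0}])

```text
time: 5.98
tool_pos: [0.5958, -0.0892, 0.0865]
tcp_rot: [0.589, 3.077, -0.0]
wrist_force: [0.7, -0.9, -0.9]
width: 0.092
grip_force: 58.7
```

```bash
cat >> h.py <<'E'
T={'blue':(.6576,.1249,2.9),'red':(.4553,.1234,-5.0),'green':(.5325,.3278,2.7)}
def tray(n,x,y,z,yaw):
    X,Y,a=T[n]; a=np.radians(a); p=np.array([X,Y])+[np.cos(a)*x-np.sin(a)*y,np.sin(a)*x+np.cos(a)*y]
    print(n,p.round(4)); go(*p,z,np.radians(yaw)+a)
E
python3 - <<'E'
from h import *
s=bot.read_state();print(s['width'],s['grip_force'],s['wrist_force'])
tray('blue',-.0157,.036,.07,90)
E
```

```text
0.09182594098915631 58.69273066520691 [ 0.6660823  -0.90650046 -0.89072882]
blue [0.6401 0.1601]
go {'x': np.float64(0.1021), 'y': np.float64(0.4959), 'z': np.float64(0.033), 'roll': np.float64(-0.1365)} rows 7 q1,q6 [-0.19 -1.38]
```

servo_tool(targets=[{"hand": 1, "x": 0.102, "y": 0.496, "z": 0, "roll": -0.136}, {"hand": 1, "x": 0.102, "y": 0.496, "z": 0, "roll": -0.136}, {"hand": 1, "x": 0.102, "y": 0.496, "z": 0, "roll": -0.136}, {"hand": 1, "x": 0.102, "y": 0.496, "z": 0, "roll": -0.136}, {"hand": 1, "x": 0.102, "y": 0.496, "z": 0, "roll": -0.136}, {"hand": 1, "x": 0.102, "y": 0.496, "z": 0, "roll": -0.136}, {"hand": 1, "x": 0.102, "y": 0.496, "z": 0, "roll": -0.136}, {"hand": 1, "x": 0.102, "y": 0.496, "z": 0.03, "roll": -0.136}, {"hand": 1, "x": 0.102, "y": 0.496, "z": 0.03, "roll": -0.136}])

```text
time: 6.73
tool_pos: [0.6328, 0.1613, 0.0617]
tcp_rot: [0.08, -3.133, 0.002]
wrist_force: [-0.4, -0.1, -2.7]
width: 0.097
grip_force: 59.0
```

Run:
```python
from h import *
tray('blue',-.0157,.036,-.0125,90)
```

```text
blue [0.6401 0.1601]
go {'x': np.float64(-0.0155), 'y': np.float64(-0.003), 'z': np.float64(0.1483), 'roll': np.float64(0.0001)} rows 2 q1,q6 [ 0.21 -1.41]
```

servo_tool(targets=[{"hand": 1, "x": 0, "y": 0, "z": 0.02, "roll": 0}, {"hand": 1, "x": 0, "y": 0, "z": 0.02, "roll": 0}, {"hand": 1, "x": 0, "y": 0, "z": 0.02, "roll": 0}])

```text
time: 6.98
tool_pos: [0.6349, 0.1597, 0.055]
tcp_rot: [0.075, -3.138, 0.001]
wrist_force: [0.1, -1.1, -0.9]
width: 0.093
grip_force: 59.0
```

Run:
```python
from h import *
tray('blue',-.0157,.036,-.0125,90)
```

```text
blue [0.6401 0.1601]
go {'x': np.float64(-0.0107), 'y': np.float64(0.0002), 'z': np.float64(0.1349), 'roll': np.float64(-0.0009)} rows 2 q1,q6 [ 0.21 -1.41]
```

servo_tool(targets=[{"hand": 1, "x": -0.01, "y": 0, "z": 0.05, "roll": 0}, {"hand": 1, "x": -0.01, "y": 0, "z": 0.09, "roll": 0}, {"hand": 1, "x": -0.01, "y": 0, "z": 0.115, "roll": 0}, {"hand": 1, "x": -0.01, "y": 0, "z": 0.125, "roll": 0}, {"hand": 1, "x": -0.01, "y": 0, "z": 0.125, "roll": 0}, {"hand": 1, "x": -0.01, "y": 0, "z": 0.125, "roll": 0}])

```text
time: 7.48
tool_pos: [0.6415, 0.1608, -0.0055]
tcp_rot: [-0.076, 3.14, 0.0]
wrist_force: [-0.2, -0.7, -1.5]
width: 0.092
grip_force: 58.9
```

Run:
```python
from h import *
tray('blue',-.0157,.036,-.0125,90)
```

```text
blue [0.6401 0.1601]
go {'x': np.float64(0.0029), 'y': np.float64(-0.0014), 'z': np.float64(0.0141), 'roll': np.float64(-0.0007)} rows 1 q1,q6 [ 0.21 -1.41]
```

servo_tool(targets=[{"hand": 1, "x": 0, "y": 0, "z": 0.006, "roll": 0}, {"hand": 1, "x": 0, "y": 0, "z": 0.012, "roll": 0}, {"hand": 1, "x": 0, "y": 0, "z": 0.014, "roll": 0}, {"hand": 1, "x": 0, "y": 0, "z": 0.014, "roll": 0}])

```text
time: 7.82
tool_pos: [0.6413, 0.1611, -0.0127]
tcp_rot: [-0.077, 3.14, 0.0]
wrist_force: [-0.3, 0.2, -1.3]
width: 0.092
grip_force: 58.9
```

servo_tool(targets=[{"hand": 1, "x": 0, "y": 0, "z": 0.002, "roll": 0}, {"hand": 1, "x": 0, "y": 0, "z": 0.003, "roll": 0}, {"hand": 1, "x": 0, "y": 0, "z": 0.003, "roll": 0}])

```text
time: 8.07
tool_pos: [0.6415, 0.1612, -0.014]
tcp_rot: [-0.077, 3.14, 0.0]
wrist_force: [0.1, 0.7, 0.4]
width: 0.093
grip_force: 59.0
```

Light contact. Release gently, then rise.

servo_tool(targets=[{"hand": 0.75, "x": 0, "y": 0, "z": 0, "roll": 0}, {"hand": 0.7, "x": 0, "y": 0, "z": 0, "roll": 0}, {"hand": 0.6, "x": 0, "y": 0, "z": 0, "roll": 0}, {"hand": 0.5, "x": 0, "y": 0, "z": 0, "roll": 0}, {"hand": 0.4, "x": 0, "y": 0, "z": 0, "roll": 0}, {"hand": 0.4, "x": 0, "y": 0, "z": -0.03, "roll": 0}, {"hand": 0.4, "x": 0, "y": 0, "z": -0.1, "roll": 0}, {"hand": 0.4, "x": 0, "y": 0, "z": -0.17, "roll": 0}, {"hand": 0.3, "x": 0, "y": 0, "z": -0.2, "roll": 0}])

```text
time: 8.82
tool_pos: [0.6444, 0.1617, 0.092]
tcp_rot: [-0.077, 3.133, 0.002]
wrist_force: [1.1, 0.1, 1.3]
width: 0.346
grip_force: 0.0
```

Run:
```python
from h import *
im,c=shot('wrist','w3')
go(.5977,-.2176,.07,np.radians(86.8))
```

```text
go {'x': np.float64(0.1347), 'y': np.float64(-0.7539), 'z': np.float64(0.0464), 'roll': np.float64(0.0333)} rows 10 q1,q6 [ 0.21 -1.41]
```

View pics/w3.png

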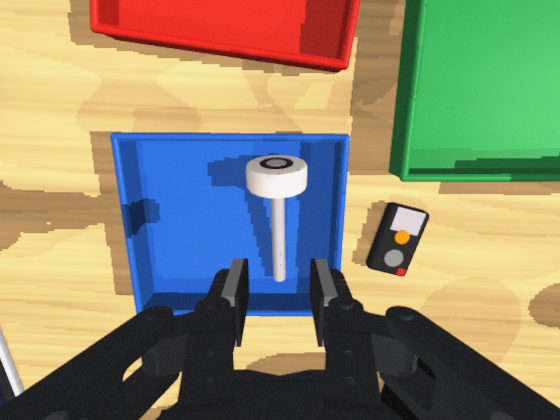

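Roller1 lies flat in the blue tray: wheel (276,175), stem end (280,278), with the left half free. Now roller2.

servo_tool(targets=[{"hand": 0.2, "x": 0.135, "y": -0.754, "z": 0, "roll": 0.033}, {"hand": 0.2, "x": 0.135, "y": -0.754, "z": 0, "roll": 0.033}, {"hand": 0.2, "x": 0.135, "y": -0.754, "z": 0, "roll": 0.033}, {"hand": 0.2, "x": 0.135, "y": -0.754, "z": 0, "roll": 0.033}, {"hand": 0.2, "x": 0.135, "y": -0.754, "z": 0, "roll": 0.033}, {"hand": 0.2, "x": 0.135, "y": -0.754, "z": 0, "roll": 0.033}, {"hand": 0.2, "x": 0.135, "y": -0.754, "z": 0, "roll": 0.033}, {"hand": 0.2, "x": 0.135, "y": -0.754, "z": 0, "roll": 0.033}, {"hand": 0.2, "x": 0.135, "y": -0.754, "z": 0, "roll": 0.033}, {"hand": 0.2, "x": 0.135, "y": -0.754, "z": 0.04, "roll": 0.033}])

```text
time: 9.7
tool_pos: [0.595, -0.2268, 0.0711]
tcp_rot: [0.092, 3.131, -0.01]
wrist_force: [2.1, 0.4, 1.7]
width: 0.4
grip_force: 0.0
```

servo_tool(targets=[{"hand": 0.2, "x": 0, "y": 0, "z": 0, "roll": 0}, {"hand": 0.2, "x": 0, "y": 0, "z": 0, "roll": 0}, {"hand": 0.2, "x": 0, "y": 0, "z": 0, "roll": 0}])

```text
time: 9.95
tool_pos: [0.5921, -0.218, 0.0658]
tcp_rot: [-0.086, -3.14, -0.001]
wrist_force: [0.4, 0.8, 0.9]
width: 0.398
grip_force: 0.0
```

Run:
```python
from h import *
go(.5977,-.2176,-.018,np.radians(86.8)); im,c=shot('wrist','w4')
print(ray(c,(0,0),0)[0], proj(c,[.5977,-.2176,.019]))
hsv=cv2.cvtColor(im,cv2.COLOR_RGB2HSV)
for r in range(150,330,12):
    k=np.where((hsv[r,230:330,1]<70)&(hsv[r,230:330,2]>90))[0]; print(r,(k.min()+230,k.max()+230,len(k)) if len(k) else None)
```

```text
go {'x': np.float64(-0.0112), 'y': np.float64(0.0013), 'z': np.float64(0.1677), 'roll': np.float64(0.0004)} rows 3 q1,q6 [-0.39 -1.91]
[ 4.34426030e-01 -3.93038934e-01  2.77555756e-17] [[279.59532299 229.85001825]]
150 None
162 None
174 (np.int64(258), np.int64(299), 37)
186 (np.int64(246), np.int64(311), 38)
198 (np.int64(247), np.int64(311), 65)
210 (np.int64(249), np.int64(308), 60)
222 (np.int64(272), np.int64(286), 15)
234 (np.int64(272), np.int64(286), 15)
246 (np.int64(273), np.int64(286), 14)
258 (np.int64(272), np.int64(285), 14)
270 (np.int64(272), np.int64(285), 14)
282 (np.int64(273), np.int64(285), 13)
294 (np.int64(273), np.int64(285), 13)
306 None
318 None
```

Stem centred at column 279 and wheel edge at row ~216; aligned. Descend and grip.

servo_tool(targets=[{"hand": 0.2, "x": -0.01, "y": 0, "z": 0.06, "roll": 0}, {"hand": 0.2, "x": -0.01, "y": 0, "z": 0.11, "roll": 0}, {"hand": 0.2, "x": -0.01, "y": 0, "z": 0.14, "roll": 0}, {"hand": 0.2, "x": -0.01, "y": 0, "z": 0.16, "roll": 0}, {"hand": 0.2, "x": -0.01, "y": 0, "z": 0.165, "roll": 0}, {"hand": 0.2, "x": -0.01, "y": 0, "z": 0.165, "roll": 0}])

```text
time: 10.5
tool_pos: [0.5974, -0.2181, -0.017]
tcp_rot: [-0.084, -3.14, -0.0]
wrist_force: [0.3, -0.7, -0.8]
width: 0.398
grip_force: 0.0
```

Run:
```python
from h import *
go(.5977,-.2176,-.018,np.radians(86.8))
```

```text
go {'x': np.float64(-0.0006), 'y': np.float64(0.001), 'z': np.float64(0.002), 'roll': np.float64(0.0008)} rows 1 q1,q6 [-0.39 -1.91]
```

servo_tool(targets=[{"hand": 0.5, "x": 0, "y": 0, "z": 0, "roll": 0}, {"hand": 0.7, "x": 0, "y": 0, "z": 0, "roll": 0}, {"hand": 0.9, "x": 0, "y": 0, "z": 0, "roll": 0}, {"hand": 1, "x": 0, "y": 0, "z": 0, "roll": 0}, {"hand": 1, "x": 0, "y": 0, "z": 0, "roll": 0}, {"hand": 1, "x": 0, "y": 0, "z": 0, "roll": 0}], grip_force=60)

```text
time: 11.0
tool_pos: [0.5988, -0.2195, -0.0149]
tcp_rot: [0.086, 3.137, -0.001]
wrist_force: [-0.0, 1.8, 6.4]
width: 0.08
grip_force: 58.9
```

servo_tool(targets=[{"hand": 1, "x": 0, "y": 0, "z": -0.04, "roll": 0}, {"hand": 1, "x": 0, "y": 0, "z": -0.1, "roll": 0}, {"hand": 1, "x": 0, "y": 0, "z": -0.17, "roll": 0}, {"hand": 1, "x": 0, "y": 0, "z": -0.2, "roll": 0}, {"hand": 1, "x": 0, "y": 0, "z": -0.2, "roll": 0}])

```text
time: 11.42
tool_pos: [0.601, -0.2209, 0.0888]
tcp_rot: [0.086, 3.131, -0.006]
wrist_force: [-0.3, 0.2, -0.4]
width: 0.07
grip_force: 59.4
```

Run:
```python
from h import *
tray('blue',-.0157,-.036,.08,90)
```

```text
blue [0.6437 0.0882]
go {'x': np.float64(-0.0513), 'y': np.float64(0.6219), 'z': np.float64(0.016), 'roll': np.float64(-0.0336)} rows 8 q1,q6 [-0.39 -1.91]
```

Run:
```python
from h import *
s=bot.read_state(); im,c=shot('side'); im2,c2=shot('wrist')
o=np.zeros((480,800,3),np.uint8); p=proj(c,s['tool_pos'])[0].astype(int); o[:390,:390]=cv2.resize(im[p[1]-65:p[1]+65,p[0]-65:p[0]+65],None,fx=3,fy=3,interpolation=2); o[:,390:]=cv2.resize(im2[150:390,180:385],(410,480))
cv2.imwrite('pics/c3.png',o[:,:,::-1]); print(s['width'],bot.read_state()['width'])
```

```text
0.070312718145121 0.07138891631942525
```

View pics/c3.png

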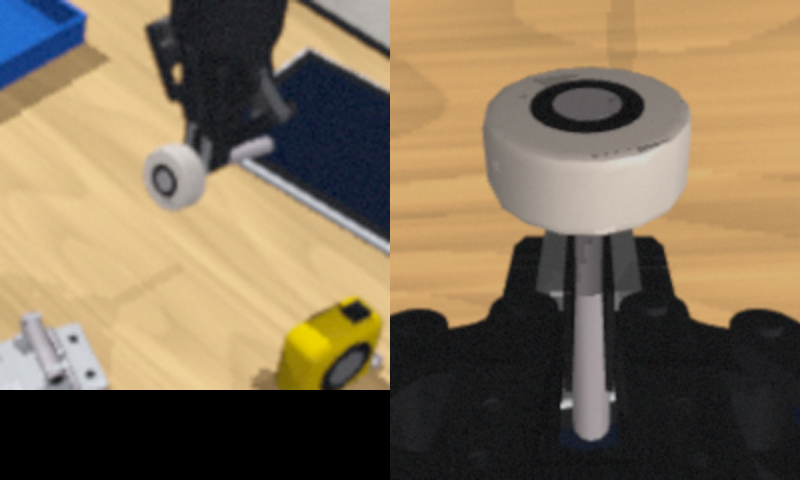

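Roller2 is held the same way: wheel (585,150), stem between the pads. Carry it to the near half of the blue tray.

servo_tool(targets=[{"hand": 1, "x": -0.05, "y": 0.62, "z": 0, "roll": -0.034}, {"hand": 1, "x": -0.05, "y": 0.62, "z": 0, "roll": -0.034}, {"hand": 1, "x": -0.05, "y": 0.62, "z": 0, "roll": -0.034}, {"hand": 1, "x": -0.05, "y": 0.62, "z": 0, "roll": -0.034}, {"hand": 1, "x": -0.05, "y": 0.62, "z": 0, "roll": -0.034}, {"hand": 1, "x": -0.05, "y": 0.62, "z": 0, "roll": -0.034}, {"hand": 1, "x": -0.05, "y": 0.62, "z": 0, "roll": -0.034}, {"hand": 1, "x": -0.05, "y": 0.62, "z": 0, "roll": -0.034}, {"hand": 1, "x": -0.05, "y": 0.62, "z": 0.03, "roll": -0.034}, {"hand": 1, "x": -0.05, "y": 0.62, "z": 0.03, "roll": -0.034}])

```text
time: 12.35
tool_pos: [0.635, 0.0905, 0.0625]
tcp_rot: [0.086, -3.132, 0.001]
wrist_force: [-1.8, -0.4, -3.1]
width: 0.076
grip_force: 59.5
```

servo_tool(targets=[{"hand": 1, "x": 0, "y": 0, "z": 0.02, "roll": 0}, {"hand": 1, "x": 0, "y": 0, "z": 0.02, "roll": 0}, {"hand": 1, "x": 0, "y": 0, "z": 0.02, "roll": 0}])

```text
time: 12.6
tool_pos: [0.6375, 0.0879, 0.0561]
tcp_rot: [0.079, -3.137, 0.001]
wrist_force: [0.6, 0.3, -1.5]
width: 0.074
grip_force: 59.5
```

Run:
```python
from h import *
tray('blue',-.0157,-.036,-.0085,90)
```

```text
blue [0.6437 0.0882]
go {'x': np.float64(-0.0129), 'y': np.float64(0.0), 'z': np.float64(0.1292), 'roll': np.float64(-0.0)} rows 2 q1,q6 [ 0.1  -1.52]
```

servo_tool(targets=[{"hand": 1, "x": -0.012, "y": 0, "z": 0.05, "roll": 0}, {"hand": 1, "x": -0.012, "y": 0, "z": 0.09, "roll": 0}, {"hand": 1, "x": -0.012, "y": 0, "z": 0.115, "roll": 0}, {"hand": 1, "x": -0.012, "y": 0, "z": 0.126, "roll": 0}, {"hand": 1, "x": -0.012, "y": 0, "z": 0.126, "roll": 0}, {"hand": 1, "x": -0.012, "y": 0, "z": 0.126, "roll": 0}])

```text
time: 13.1
tool_pos: [0.6453, 0.089, -0.0046]
tcp_rot: [-0.081, 3.14, 0.0]
wrist_force: [-0.2, -0.5, -2.0]
width: 0.074
grip_force: 59.5
```

servo_tool(targets=[{"hand": 1, "x": 0, "y": 0, "z": 0.004, "roll": 0}, {"hand": 1, "x": 0, "y": 0, "z": 0.006, "roll": 0}, {"hand": 1, "x": 0, "y": 0, "z": 0.006, "roll": 0}])

```text
time: 13.35
tool_pos: [0.6459, 0.0895, -0.007]
tcp_rot: [-0.081, 3.139, 0.0]
wrist_force: [-0.0, -0.3, -1.4]
width: 0.077
grip_force: 59.5
```

servo_tool(targets=[{"hand": 1, "x": 0, "y": 0, "z": 0.003, "roll": 0}, {"hand": 1, "x": 0, "y": 0, "z": 0.004, "roll": 0}, {"hand": 1, "x": 0, "y": 0, "z": 0.004, "roll": 0}])

```text
time: 13.6
tool_pos: [0.6454, 0.0895, -0.0097]
tcp_rot: [-0.082, 3.14, 0.0]
wrist_force: [0.5, 0.3, -1.0]
width: 0.076
grip_force: 59.2
```

servo_tool(targets=[{"hand": 1, "x": 0, "y": 0, "z": 0.003, "roll": 0}, {"hand": 1, "x": 0, "y": 0, "z": 0.003, "roll": 0}])

```text
time: 13.77
tool_pos: [0.6455, 0.0895, -0.0108]
tcp_rot: [-0.082, 3.14, 0.0]
wrist_force: [-0.5, 0.5, 2.4]
width: 0.072
grip_force: 59.5
```

Contact. Release and rise.

servo_tool(targets=[{"hand": 0.8, "x": 0, "y": 0, "z": 0, "roll": 0}, {"hand": 0.7, "x": 0, "y": 0, "z": 0, "roll": 0}, {"hand": 0.6, "x": 0, "y": 0, "z": 0, "roll": 0}, {"hand": 0.5, "x": 0, "y": 0, "z": 0, "roll": 0}, {"hand": 0.45, "x": 0, "y": 0, "z": 0, "roll": 0}, {"hand": 0.45, "x": 0, "y": 0, "z": -0.03, "roll": 0}, {"hand": 0.45, "x": 0, "y": 0, "z": -0.1, "roll": 0}, {"hand": 0.45, "x": 0, "y": 0, "z": -0.17, "roll": 0}, {"hand": 0.3, "x": 0, "y": 0, "z": -0.22, "roll": 0}])

```text
time: 14.52
tool_pos: [0.6461, 0.0895, 0.1012]
tcp_rot: [-0.081, 3.138, 0.0]
wrist_force: [1.0, -0.1, -0.1]
width: 0.352
grip_force: 0.0
```

Run:
```python
from h import *
im,c=shot('wrist','w5')
go(.4579,-.2162,.10,np.radians(-20)); go(.4579,-.2162,.10,np.radians(90));
cv2.imwrite('pics/w5c.png',im[80:360,60:420][:,:,::-1])
```

```text
go {'x': np.float64(0.4155), 'y': np.float64(-0.5914), 'z': np.float64(0.0098), 'roll': np.float64(-0.3723)} rows 10 q1,q6 [ 0.1  -1.52]
go {'x': np.float64(0.4155), 'y': np.float64(-0.5914), 'z': np.float64(0.0098), 'roll': np.float64(0.0165)} rows 9 q1,q6 [ 0.1  -1.52]
```

View pics/w5c.png

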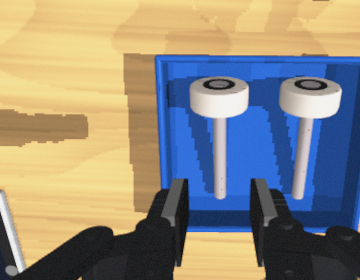

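Both rollers lie side by side in the blue tray at crop (219,98) and (308,98). On the way to the hinges I'll touch bare bench with shut fingers to get the true tip offset.

servo_tool(targets=[{"hand": 1, "x": 0.2, "y": -0.57, "z": 0, "roll": 0.3}, {"hand": 1, "x": 0.2, "y": -0.57, "z": 0, "roll": 0.3}, {"hand": 1, "x": 0.2, "y": -0.57, "z": 0, "roll": 0.3}, {"hand": 1, "x": 0.2, "y": -0.57, "z": 0, "roll": 0.3}, {"hand": 1, "x": 0.2, "y": -0.57, "z": 0, "roll": 0.4}, {"hand": 1, "x": 0.2, "y": -0.57, "z": 0, "roll": 0.4}, {"hand": 1, "x": 0.2, "y": -0.57, "z": 0, "roll": 0.4}, {"hand": 1, "x": 0.2, "y": -0.57, "z": 0.08, "roll": 0.4}, {"hand": 1, "x": 0.2, "y": -0.57, "z": 0.14, "roll": 0.4}, {"hand": 1, "x": 0.2, "y": -0.57, "z": 0.19, "roll": 0.4}])

```text
time: 15.4
tool_pos: [0.5587, -0.2018, 0.0018]
tcp_rot: [-1.783, -2.586, 0.0]
wrist_force: [0.2, 0.6, -0.1]
width: -0.002
grip_force: 0.0
```

servo_tool(targets=[{"hand": 1, "x": 0, "y": 0, "z": 0, "roll": 0.228}, {"hand": 1, "x": 0, "y": 0, "z": 0, "roll": 0.228}, {"hand": 1, "x": 0, "y": 0, "z": 0, "roll": 0.228}, {"hand": 1, "x": 0, "y": 0, "z": 0, "roll": 0.228}, {"hand": 1, "x": 0, "y": 0, "z": 0, "roll": 0.228}, {"hand": 1, "x": 0, "y": 0, "z": 0, "roll": 0.228}, {"hand": 1, "x": 0, "y": 0, "z": 0.01, "roll": 0.228}, {"hand": 1, "x": 0, "y": 0, "z": 0.02, "roll": 0.228}, {"hand": 1, "x": 0, "y": 0, "z": 0.02, "roll": 0.228}])

```text
time: 16.15
tool_pos: [0.5588, -0.2, -0.008]
tcp_rot: [-2.565, -1.811, 0.002]
wrist_force: [-0.7, 0.4, -0.6]
width: 0.004
grip_force: 0.0
```

servo_tool(targets=[{"hand": 1, "x": 0, "y": 0, "z": 0.008, "roll": 0}, {"hand": 1, "x": 0, "y": 0, "z": 0.016, "roll": 0}, {"hand": 1, "x": 0, "y": 0, "z": 0.02, "roll": 0}, {"hand": 1, "x": 0, "y": 0, "z": 0.02, "roll": 0}])

```text
time: 16.48
tool_pos: [0.5594, -0.2002, -0.0173]
tcp_rot: [-2.567, -1.809, 0.001]
wrist_force: [0.2, -0.3, -0.8]
width: 0.001
grip_force: 0.0
```

servo_tool(targets=[{"hand": 1, "x": 0, "y": 0, "z": 0.005, "roll": 0}, {"hand": 1, "x": 0, "y": 0, "z": 0.007, "roll": 0}, {"hand": 1, "x": 0, "y": 0, "z": 0.007, "roll": 0}])

```text
time: 16.73
tool_pos: [0.5599, -0.2004, -0.0201]
tcp_rot: [-2.568, -1.809, 0.0]
wrist_force: [-1.2, -0.1, 0.4]
width: -0.003
grip_force: 0.0
```

servo_tool(targets=[{"hand": 1, "x": 0, "y": 0, "z": 0.005, "roll": 0}, {"hand": 1, "x": 0, "y": 0, "z": 0.005, "roll": 0}, {"hand": 1, "x": 0, "y": 0, "z": 0.005, "roll": 0}])

```text
time: 16.98
tool_pos: [0.5599, -0.2004, -0.0225]
tcp_rot: [-2.568, -1.809, 0.0]
wrist_force: [-0.1, -0.1, 0.5]
width: -0.001
grip_force: 0.0
```

servo_tool(targets=[{"hand": 1, "x": 0, "y": 0, "z": 0.005, "roll": 0}, {"hand": 1, "x": 0, "y": 0, "z": 0.005, "roll": 0}, {"hand": 1, "x": 0, "y": 0, "z": 0.005, "roll": 0}])

```text
time: 17.23
tool_pos: [0.5599, -0.2004, -0.0251]
tcp_rot: [-2.568, -1.809, 0.0]
wrist_force: [-0.1, -0.2, 0.6]
width: 0.003
grip_force: 0.0
```

servo_tool(targets=[{"hand": 1, "x": 0, "y": 0, "z": 0.004, "roll": 0}, {"hand": 1, "x": 0, "y": 0, "z": 0.004, "roll": 0}])

```text
time: 17.4
tool_pos: [0.5599, -0.2003, -0.0272]
tcp_rot: [-2.568, -1.809, 0.0]
wrist_force: [-0.3, 0.4, -0.4]
width: 0.004
grip_force: 0.0
```

servo_tool(targets=[{"hand": 1, "x": 0, "y": 0, "z": 0.004, "roll": 0}, {"hand": 1, "x": 0, "y": 0, "z": 0.004, "roll": 0}])

```text
time: 17.57
tool_pos: [0.5598, -0.2003, -0.0293]
tcp_rot: [-2.568, -1.809, 0.0]
wrist_force: [-0.9, 0.6, -0.7]
width: -0.0
grip_force: 0.0
```

servo_tool(targets=[{"hand": 1, "x": 0, "y": 0, "z": 0.004, "roll": 0}, {"hand": 1, "x": 0, "y": 0, "z": 0.004, "roll": 0}])

```text
time: 17.73
tool_pos: [0.5599, -0.2003, -0.0313]
tcp_rot: [-2.568, -1.809, 0.0]
wrist_force: [0.1, 0.7, 0.6]
width: -0.001
grip_force: 0.0
```

servo_tool(targets=[{"hand": 1, "x": 0, "y": 0, "z": 0.004, "roll": 0}, {"hand": 1, "x": 0, "y": 0, "z": 0.004, "roll": 0}])

```text
time: 17.9
tool_pos: [0.5598, -0.2003, -0.0333]
tcp_rot: [-2.568, -1.809, 0.0]
wrist_force: [-0.2, -0.4, -0.3]
width: -0.001
grip_force: 0.0
```

servo_tool(targets=[{"hand": 1, "x": 0, "y": 0, "z": 0.004, "roll": 0}, {"hand": 1, "x": 0, "y": 0, "z": 0.004, "roll": 0}])

```text
time: 18.07
tool_pos: [0.5604, -0.2006, -0.0347]
tcp_rot: [2.568, 1.809, 0.0]
wrist_force: [-0.5, -1.2, -0.1]
width: 0.0
grip_force: 0.0
```

servo_tool(targets=[{"hand": 1, "x": 0, "y": 0, "z": 0.004, "roll": 0}, {"hand": 1, "x": 0, "y": 0, "z": 0.004, "roll": 0}])

```text
time: 18.23
tool_pos: [0.5605, -0.2006, -0.0348]
tcp_rot: [2.568, 1.809, -0.0]
wrist_force: [-5.4, 1.8, 14.4]
width: 0.001
grip_force: 6.9
```

The bench is touched at TCP z = -0.035, so the tips sit about 35 mm behind the reported TCP. Lift, open and go to hinge1.

servo_tool(targets=[{"hand": 1, "x": 0, "y": 0, "z": -0.05, "roll": 0}, {"hand": 0.1, "x": 0, "y": 0, "z": -0.1, "roll": 0}, {"hand": 0.1, "x": 0, "y": 0, "z": -0.16, "roll": 0}, {"hand": 0.1, "x": 0, "y": 0, "z": -0.2, "roll": 0}, {"hand": 0.1, "x": 0, "y": 0, "z": -0.2, "roll": 0}, {"hand": 0.1, "x": 0, "y": 0, "z": -0.2, "roll": 0}])

```text
time: 18.73
tool_pos: [0.5615, -0.201, 0.0648]
tcp_rot: [2.566, 1.807, 0.003]
wrist_force: [-0.1, 0.3, -1.4]
width: 0.451
grip_force: 0.0
```

Run:
```python
from h import *
print(np.degrees(yaw_of(bot.read_state()))); go(.4579,-.2162,.065,np.radians(-20))
```

```text
-19.685640803328102
go {'x': np.float64(-0.0984), 'y': np.float64(-0.1848), 'z': np.float64(-0.0011), 'roll': np.float64(0.0017)} rows 3 q1,q6 [-0.39 -0.04]
```

servo_tool(targets=[{"hand": 0.1, "x": -0.098, "y": -0.185, "z": 0, "roll": 0}, {"hand": 0.1, "x": -0.098, "y": -0.185, "z": 0, "roll": 0}, {"hand": 0.1, "x": -0.098, "y": -0.185, "z": 0, "roll": 0}, {"hand": 0.1, "x": -0.098, "y": -0.185, "z": 0, "roll": 0}, {"hand": 0.1, "x": -0.098, "y": -0.185, "z": 0, "roll": 0}, {"hand": 0.1, "x": -0.098, "y": -0.185, "z": 0, "roll": 0}])

```text
time: 19.23
tool_pos: [0.4565, -0.2152, 0.0622]
tcp_rot: [-2.568, -1.808, 0.0]
wrist_force: [-0.3, -0.3, -0.3]
width: 0.453
grip_force: 0.0
```

Run:
```python
from h import *
go(.4579,-.2162,-.025,np.radians(-20)); im,c=shot('wrist','w6')
a=np.radians(-20);u=np.array([np.cos(a),np.sin(a)]);v=np.array([-u[1],u[0]])
for x,y,z in((0,.029,.024),(0,-.029,.024),(.04,.03,.003),(.04,-.03,.003),(-.04,.03,.003),(-.04,-.03,.003)):
    p=proj(c,np.r_[np.array([.4579,-.2162])+u*x+v*y,z])[0]; print(p.round(0)); cv2.circle(im,tuple(int(q) for q in p),3,(255,0,255),1)
cv2.imwrite('pics/w6.png',im[:,:,::-1])
```

```text
go {'x': np.float64(-0.0009), 'y': np.float64(0.0034), 'z': np.float64(0.1745), 'roll': np.float64(0.0016)} rows 3 q1,q6 [-0.49 -0.15]
[282. 186.]
[281. 264.]
[336. 180.]
[331. 254.]
[228. 179.]
[231. 253.]
```

View pics/w6.png

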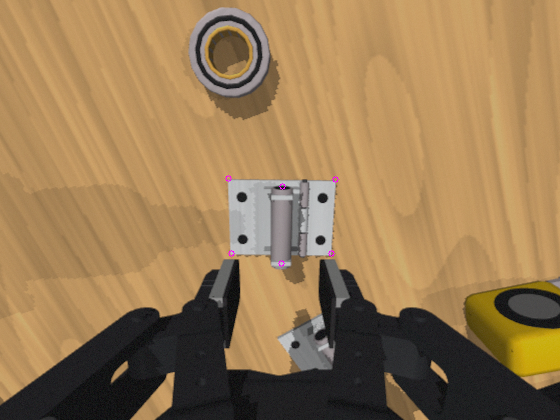

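Marked hinge corners and tube match the image (tube at column 281, centred between the fingers). Descend to TCP z ≈ -0.024.

servo_tool(targets=[{"hand": 0.1, "x": -0.001, "y": 0.002, "z": 0.06, "roll": 0}, {"hand": 0.1, "x": -0.001, "y": 0.002, "z": 0.11, "roll": 0}, {"hand": 0.1, "x": -0.001, "y": 0.002, "z": 0.14, "roll": 0}, {"hand": 0.1, "x": -0.001, "y": 0.002, "z": 0.16, "roll": 0}, {"hand": 0.1, "x": -0.001, "y": 0.002, "z": 0.17, "roll": 0}, {"hand": 0.1, "x": -0.001, "y": 0.002, "z": 0.17, "roll": 0}, {"hand": 0.1, "x": -0.001, "y": 0.002, "z": 0.17, "roll": 0}])

```text
time: 19.87
tool_pos: [0.4582, -0.2164, -0.0215]
tcp_rot: [2.568, 1.809, 0.001]
wrist_force: [0.9, -0.6, 0.4]
width: 0.448
grip_force: 0.0
```

servo_tool(targets=[{"hand": 0.4, "x": 0, "y": 0, "z": 0, "roll": 0}, {"hand": 0.6, "x": 0, "y": 0, "z": 0, "roll": 0}, {"hand": 0.8, "x": 0, "y": 0, "z": 0, "roll": 0}, {"hand": 1, "x": 0, "y": 0, "z": 0, "roll": 0}, {"hand": 1, "x": 0, "y": 0, "z": 0, "roll": 0}, {"hand": 1, "x": 0, "y": 0, "z": 0, "roll": 0}], grip_force=60)

```text
time: 20.37
tool_pos: [0.4585, -0.2168, -0.0205]
tcp_rot: [2.567, 1.808, 0.002]
wrist_force: [-2.4, 1.4, 6.6]
width: 0.148
grip_force: 58.7
```

servo_tool(targets=[{"hand": 1, "x": 0, "y": 0, "z": -0.04, "roll": 0}, {"hand": 1, "x": 0, "y": 0, "z": -0.1, "roll": 0}, {"hand": 1, "x": 0, "y": 0, "z": -0.17, "roll": 0}, {"hand": 1, "x": 0, "y": 0, "z": -0.22, "roll": 0}, {"hand": 1, "x": 0, "y": 0, "z": -0.22, "roll": 0}, {"hand": 1, "x": 0, "y": 0, "z": -0.22, "roll": 0}])

```text
time: 20.87
tool_pos: [0.4587, -0.217, 0.0901]
tcp_rot: [2.565, 1.807, 0.003]
wrist_force: [-0.5, -0.4, -1.1]
width: 0.148
grip_force: 58.8
```

Run:
```python
from h import *
tray('red',0,.037,.07,0); s=bot.read_state(); im,c=shot('wrist','w7')
# check: plate corners in tool frame
hsv=cv2.cvtColor(im,cv2.COLOR_RGB2HSV); m=((hsv[:,:,1]<50)&(hsv[:,:,2]>150)).astype(np.uint8); m[260:]=0
cs,_=cv2.findContours(m,0,2); k=max(cs,key=cv2.contourArea); print(cv2.minAreaRect(k),cv2.boundingRect(k))
```

```text
red [0.4585 0.1603]
go {'x': np.float64(0.7104), 'y': np.float64(-0.2547), 'z': np.float64(0.0385), 'roll': np.float64(-0.0816)} rows 10 q1,q6 [-0.49 -0.15]
((230.0, 57.0), (76.0, 70.0), 90.0) (195, 19, 71, 77)
```

servo_tool(targets=[{"hand": 1, "x": 0.71, "y": -0.255, "z": 0, "roll": -0.081}, {"hand": 1, "x": 0.71, "y": -0.255, "z": 0, "roll": -0.081}, {"hand": 1, "x": 0.71, "y": -0.255, "z": 0, "roll": -0.081}, {"hand": 1, "x": 0.71, "y": -0.255, "z": 0, "roll": -0.081}, {"hand": 1, "x": 0.71, "y": -0.255, "z": 0, "roll": -0.081}, {"hand": 1, "x": 0.71, "y": -0.255, "z": 0, "roll": -0.081}, {"hand": 1, "x": 0.71, "y": -0.255, "z": 0, "roll": -0.081}, {"hand": 1, "x": 0.71, "y": -0.255, "z": 0, "roll": -0.081}, {"hand": 1, "x": 0.71, "y": -0.255, "z": 0, "roll": -0.081}, {"hand": 1, "x": 0.71, "y": -0.255, "z": 0.02, "roll": -0.081}])

```text
time: 21.75
tool_pos: [0.4566, 0.1674, 0.0779]
tcp_rot: [-2.311, -2.125, -0.005]
wrist_force: [1.1, 0.5, -0.2]
width: 0.145
grip_force: 58.9
```

servo_tool(targets=[{"hand": 1, "x": 0, "y": 0, "z": 0.05, "roll": 0}, {"hand": 1, "x": 0, "y": 0, "z": 0.05, "roll": 0}, {"hand": 1, "x": 0, "y": 0, "z": 0.05, "roll": 0}, {"hand": 1, "x": 0, "y": 0, "z": 0.05, "roll": 0}])

```text
time: 22.08
tool_pos: [0.4557, 0.16, 0.0521]
tcp_rot: [-2.318, -2.119, 0.004]
wrist_force: [0.5, -0.7, -0.2]
width: 0.145
grip_force: 58.8
```

Run:
```python
from h import *
im,c=shot('wrist','w8')
# red tray rim refinement
hsv=cv2.cvtColor(im,cv2.COLOR_RGB2HSV); m=cv2.inRange(hsv,(0,180,50),(6,255,255))|cv2.inRange(hsv,(172,180,50),(180,255,255))
cs,_=cv2.findContours(m,0,2); k=max(cs,key=cv2.contourArea); P=ray(c,k[:,0],.032)[:,:2]; print(P.min(0),P.max(0))
tray('red',0,.037,-.015,0)
```

```text
[0.37869443 0.09578564] [0.53762124 0.21637732]
red [0.4585 0.1603]
go {'x': np.float64(0.0005), 'y': np.float64(0.0037), 'z': np.float64(0.1361), 'roll': np.float64(-0.001)} rows 2 q1,q6 [0.29 0.38]
```

View pics/w8.png

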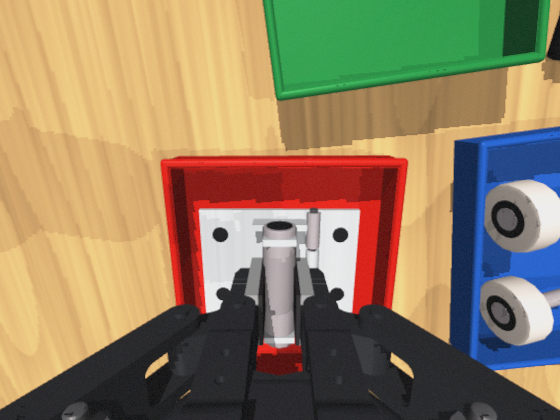

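The hinge is held level, inside the red tray outline (plate 198–360 columns, tray rim 165–405). Lower it.

servo_tool(targets=[{"hand": 1, "x": 0, "y": 0.003, "z": 0.05, "roll": 0}, {"hand": 1, "x": 0, "y": 0.003, "z": 0.09, "roll": 0}, {"hand": 1, "x": 0, "y": 0.003, "z": 0.115, "roll": 0}, {"hand": 1, "x": 0, "y": 0.003, "z": 0.128, "roll": 0}, {"hand": 1, "x": 0, "y": 0.003, "z": 0.128, "roll": 0}, {"hand": 1, "x": 0, "y": 0.003, "z": 0.128, "roll": 0}])

```text
time: 22.63
tool_pos: [0.459, 0.1606, -0.0102]
tcp_rot: [2.319, 2.119, 0.001]
wrist_force: [0.5, -0.2, -0.8]
width: 0.147
grip_force: 58.9
```

servo_tool(targets=[{"hand": 1, "x": 0, "y": 0, "z": 0.003, "roll": 0}, {"hand": 1, "x": 0, "y": 0, "z": 0.005, "roll": 0}, {"hand": 1, "x": 0, "y": 0, "z": 0.005, "roll": 0}])

```text
time: 22.88
tool_pos: [0.4591, 0.161, -0.0126]
tcp_rot: [2.318, 2.12, 0.002]
wrist_force: [-0.2, -0.6, -0.3]
width: 0.151
grip_force: 58.9
```

servo_tool(targets=[{"hand": 1, "x": 0, "y": 0, "z": 0.003, "roll": 0}, {"hand": 1, "x": 0, "y": 0, "z": 0.004, "roll": 0}, {"hand": 1, "x": 0, "y": 0, "z": 0.004, "roll": 0}])

```text
time: 23.13
tool_pos: [0.4582, 0.1609, -0.0154]
tcp_rot: [2.318, 2.12, 0.0]
wrist_force: [-0.2, -0.6, -0.6]
width: 0.149
grip_force: 58.9
```

servo_tool(targets=[{"hand": 1, "x": 0, "y": 0, "z": 0.003, "roll": 0}, {"hand": 1, "x": 0, "y": 0, "z": 0.003, "roll": 0}])

```text
time: 23.3
tool_pos: [0.4584, 0.161, -0.0165]
tcp_rot: [2.318, 2.12, 0.0]
wrist_force: [-1.1, -0.5, 3.3]
width: 0.151
grip_force: 59.5
```

servo_tool(targets=[{"hand": 1, "x": 0, "y": 0, "z": 0.002, "roll": 0}, {"hand": 1, "x": 0, "y": 0, "z": 0.002, "roll": 0}])

```text
time: 23.47
tool_pos: [0.4584, 0.161, -0.0166]
tcp_rot: [-2.318, -2.12, 0.001]
wrist_force: [-5.1, -0.8, 12.1]
width: 0.148
grip_force: 60.4
```

servo_tool(targets=[{"hand": 1, "x": 0, "y": 0, "z": -0.002, "roll": 0}, {"hand": 0.7, "x": 0, "y": 0, "z": -0.002, "roll": 0}, {"hand": 0.5, "x": 0, "y": 0, "z": -0.002, "roll": 0}, {"hand": 0.4, "x": 0, "y": 0, "z": -0.002, "roll": 0}, {"hand": 0.3, "x": 0, "y": 0, "z": -0.002, "roll": 0}, {"hand": 0.3, "x": 0, "y": 0, "z": -0.04, "roll": 0}, {"hand": 0.3, "x": 0, "y": 0, "z": -0.1, "roll": 0}, {"hand": 0.3, "x": 0, "y": 0, "z": -0.17, "roll": 0}, {"hand": 0.2, "x": 0, "y": 0, "z": -0.22, "roll": 0}])

```text
time: 24.22
tool_pos: [0.4588, 0.161, 0.0941]
tcp_rot: [2.318, 2.12, 0.002]
wrist_force: [0.4, 0.9, -0.1]
width: 0.398
grip_force: 0.0
```

Run:
```python
from h import *
im,c=shot('wrist','w9')
hsv=cv2.cvtColor(im,cv2.COLOR_RGB2HSV); m=((hsv[:,:,1]<50)&(hsv[:,:,2]>150)).astype(np.uint8); m[:,:150]=0; m[:,400:]=0
cs,_=cv2.findContours(m,0,2); k=max(cs,key=cv2.contourArea); r=cv2.minAreaRect(k); print(r, ray(c,cv2.boxPoints(r),.007)[:,:2].round(3).tolist())
go(.4638,-.3386,.09,np.radians(12.6))
```

```text
((278.10528564453125, 212.2108917236328), (95.23454284667969, 77.70911407470703), 0.7742201685905457) [[0.412, 0.126], [0.422, 0.194], [0.5, 0.186], [0.496, 0.117]]
go {'x': np.float64(-0.9975), 'y': np.float64(0.091), 'z': np.float64(0.0159), 'roll': np.float64(-0.0983)} rows 13 q1,q6 [0.29 0.38]
```

Hinge1 lies flat in the red tray. On to hinge2.

servo_tool(targets=[{"hand": 0.1, "x": -0.997, "y": 0.091, "z": 0, "roll": -0.098}, {"hand": 0.1, "x": -0.997, "y": 0.091, "z": 0, "roll": -0.098}, {"hand": 0.1, "x": -0.997, "y": 0.091, "z": 0, "roll": -0.098}, {"hand": 0.1, "x": -0.997, "y": 0.091, "z": 0, "roll": -0.098}, {"hand": 0.1, "x": -0.997, "y": 0.091, "z": 0, "roll": -0.098}, {"hand": 0.1, "x": -0.997, "y": 0.091, "z": 0, "roll": -0.098}, {"hand": 0.1, "x": -0.997, "y": 0.091, "z": 0, "roll": -0.098}, {"hand": 0.1, "x": -0.997, "y": 0.091, "z": 0, "roll": -0.098}, {"hand": 0.1, "x": -0.997, "y": 0.091, "z": 0, "roll": -0.098}, {"hand": 0.1, "x": -0.997, "y": 0.091, "z": 0, "roll": -0.098}])

```text
time: 25.1
tool_pos: [0.4586, -0.2471, 0.0918]
tcp_rot: [1.966, 2.45, 0.0]
wrist_force: [0.7, 0.2, -0.8]
width: 0.453
grip_force: 0.0
```

```bash
python3 -c "
from h import *
go(.4638,-.3386,.06,np.radians(12.6))"
```

```text
go {'x': np.float64(-0.181), 'y': np.float64(-0.0295), 'z': np.float64(0.0635), 'roll': np.float64(-0.0005)} rows 3 q1,q6 [-0.54 -0.76]
```

servo_tool(targets=[{"hand": 0.1, "x": -0.165, "y": -0.028, "z": 0, "roll": 0}, {"hand": 0.1, "x": -0.165, "y": -0.028, "z": 0, "roll": 0}, {"hand": 0.1, "x": -0.165, "y": -0.028, "z": 0.03, "roll": 0}, {"hand": 0.1, "x": -0.165, "y": -0.028, "z": 0.06, "roll": 0}, {"hand": 0.1, "x": -0.165, "y": -0.028, "z": 0.06, "roll": 0}, {"hand": 0.1, "x": -0.165, "y": -0.028, "z": 0.06, "roll": 0}])

```text
time: 25.6
tool_pos: [0.462, -0.3278, 0.0605]
tcp_rot: [-1.964, -2.447, 0.0]
wrist_force: [0.5, -0.1, 0.3]
width: 0.451
grip_force: 0.0
```

Run:
```python
from h import *
im,c=shot('wrist','w10')
go(.4638,-.3386,-.023,np.radians(12.6))
hsv=cv2.cvtColor(im,cv2.COLOR_RGB2HSV); m=((hsv[:,:,1]<50)&(hsv[:,:,2]>110)).astype(np.uint8); m[:,:180]=0; m[:,400:]=0; m[:140]=0; m[258:]=0
cs,_=cv2.findContours(m,0,2); k=max(cs,key=cv2.contourArea); print(cv2.boundingRect(k))
a=np.radians(12.6);u=np.array([np.cos(a),np.sin(a)]);v=np.array([-u[1],u[0]])
for x,y,z in((0,.029,.024),(0,-.029,.024),(.04,.03,.003),(.04,-.03,.003),(-.04,.03,.003),(-.04,-.03,.003)):
    print(proj(c,np.r_[np.array([.4638,-.3386])+u*x+v*y,z])[0].round(0))
```

```text
go {'x': np.float64(-0.0211), 'y': np.float64(-0.0028), 'z': np.float64(0.1692), 'roll': np.float64(-0.0003)} rows 3 q1,q6 [-0.66 -0.88]
(225, 194, 107, 64)
[279. 202.]
[279. 278.]
[332. 194.]
[329. 267.]
[225. 194.]
[229. 267.]
```

Expected corners (225–332, row 194) match the detected plate exactly. Correct and descend.

servo_tool(targets=[{"hand": 0.1, "x": -0.021, "y": -0.002, "z": 0.06, "roll": 0}, {"hand": 0.1, "x": -0.021, "y": -0.002, "z": 0.11, "roll": 0}, {"hand": 0.1, "x": -0.021, "y": -0.002, "z": 0.14, "roll": 0}, {"hand": 0.1, "x": -0.021, "y": -0.002, "z": 0.16, "roll": 0}, {"hand": 0.1, "x": -0.021, "y": -0.002, "z": 0.168, "roll": 0}, {"hand": 0.1, "x": -0.021, "y": -0.002, "z": 0.168, "roll": 0}, {"hand": 0.1, "x": -0.021, "y": -0.002, "z": 0.168, "roll": 0}])

```text
time: 26.23
tool_pos: [0.4657, -0.3394, -0.0207]
tcp_rot: [1.964, 2.45, -0.0]
wrist_force: [0.6, 0.4, -0.1]
width: 0.45
grip_force: 0.0
```

servo_tool(targets=[{"hand": 0.4, "x": 0, "y": 0, "z": 0, "roll": 0}, {"hand": 0.6, "x": 0, "y": 0, "z": 0, "roll": 0}, {"hand": 0.8, "x": 0, "y": 0, "z": 0, "roll": 0}, {"hand": 1, "x": 0, "y": 0, "z": 0, "roll": 0}, {"hand": 1, "x": 0, "y": 0, "z": 0, "roll": 0}, {"hand": 1, "x": 0, "y": 0, "z": 0, "roll": 0}], grip_force=60)

```text
time: 26.73
tool_pos: [0.4655, -0.3398, -0.0203]
tcp_rot: [1.964, 2.449, -0.0]
wrist_force: [-1.6, 1.6, 5.4]
width: 0.153
grip_force: 58.6
```

servo_tool(targets=[{"hand": 1, "x": 0, "y": 0, "z": -0.04, "roll": 0}, {"hand": 1, "x": 0, "y": 0, "z": -0.1, "roll": 0}, {"hand": 1, "x": 0, "y": 0, "z": -0.17, "roll": 0}, {"hand": 1, "x": 0, "y": 0, "z": -0.23, "roll": 0}, {"hand": 1, "x": 0, "y": 0, "z": -0.23, "roll": 0}, {"hand": 1, "x": 0, "y": 0, "z": -0.23, "roll": 0}])

```text
time: 27.23
tool_pos: [0.4665, -0.3404, 0.0959]
tcp_rot: [1.962, 2.446, 0.0]
wrist_force: [1.2, 0.1, -2.6]
width: 0.151
grip_force: 58.9
```

```bash
python3 -c "
from h import *
tray('red',0,-.037,.07,0)"
```

```text
red [0.4521 0.0865]
go {'x': np.float64(0.8401), 'y': np.float64(0.157), 'z': np.float64(0.0486), 'roll': np.float64(0.0974)} rows 11 q1,q6 [-0.67 -0.89]
```

servo_tool(targets=[{"hand": 1, "x": 0.84, "y": 0.157, "z": 0, "roll": 0.097}, {"hand": 1, "x": 0.84, "y": 0.157, "z": 0, "roll": 0.097}, {"hand": 1, "x": 0.84, "y": 0.157, "z": 0, "roll": 0.097}, {"hand": 1, "x": 0.84, "y": 0.157, "z": 0, "roll": 0.097}, {"hand": 1, "x": 0.84, "y": 0.157, "z": 0, "roll": 0.097}, {"hand": 1, "x": 0.84, "y": 0.157, "z": 0, "roll": 0.097}, {"hand": 1, "x": 0.84, "y": 0.157, "z": 0, "roll": 0.097}, {"hand": 1, "x": 0.84, "y": 0.157, "z": 0, "roll": 0.097}, {"hand": 1, "x": 0.84, "y": 0.157, "z": 0, "roll": 0.097}, {"hand": 1, "x": 0.84, "y": 0.157, "z": 0, "roll": 0.097}])

```text
time: 28.07
tool_pos: [0.448, 0.078, 0.091]
tcp_rot: [-2.314, -2.122, 0.004]
wrist_force: [0.4, -0.9, -2.6]
width: 0.144
grip_force: 58.9
```

servo_tool(targets=[{"hand": 1, "x": 0.018, "y": 0.002, "z": 0, "roll": 0}, {"hand": 1, "x": 0.018, "y": 0.002, "z": 0, "roll": 0}, {"hand": 1, "x": 0.018, "y": 0.002, "z": 0.05, "roll": 0}, {"hand": 1, "x": 0.018, "y": 0.002, "z": 0.08, "roll": 0}, {"hand": 1, "x": 0.018, "y": 0.002, "z": 0.08, "roll": 0}])

```text
time: 28.48
tool_pos: [0.4478, 0.0836, 0.0486]
tcp_rot: [-2.312, -2.12, 0.012]
wrist_force: [-0.8, -0.3, -1.4]
width: 0.146
grip_force: 58.8
```

```bash
python3 -c "
from h import *
tray('red',0,-.037,-.0125,0)"
```

```text
red [0.4521 0.0865]
go {'x': np.float64(0.007), 'y': np.float64(0.0091), 'z': np.float64(0.122), 'roll': np.float64(0.0003)} rows 2 q1,q6 [0.13 0.22]
```

servo_tool(targets=[{"hand": 1, "x": 0.005, "y": 0.007, "z": 0, "roll": 0}, {"hand": 1, "x": 0.005, "y": 0.007, "z": 0.05, "roll": 0}, {"hand": 1, "x": 0.005, "y": 0.007, "z": 0.09, "roll": 0}, {"hand": 1, "x": 0.005, "y": 0.007, "z": 0.11, "roll": 0}, {"hand": 1, "x": 0.005, "y": 0.007, "z": 0.12, "roll": 0}, {"hand": 1, "x": 0.005, "y": 0.007, "z": 0.12, "roll": 0}, {"hand": 1, "x": 0.005, "y": 0.007, "z": 0.12, "roll": 0}])

```text
time: 29.07
tool_pos: [0.4568, 0.0873, -0.0062]
tcp_rot: [2.315, 2.123, 0.001]
wrist_force: [-0.2, 0.6, -0.7]
width: 0.152
grip_force: 59.0
```

servo_tool(targets=[{"hand": 1, "x": 0, "y": 0, "z": 0.003, "roll": 0}, {"hand": 1, "x": 0, "y": 0, "z": 0.004, "roll": 0}, {"hand": 1, "x": 0, "y": 0, "z": 0.004, "roll": 0}])

```text
time: 29.32
tool_pos: [0.4568, 0.0875, -0.0081]
tcp_rot: [2.314, 2.123, 0.002]
wrist_force: [-0.5, 0.2, -1.6]
width: 0.146
grip_force: 59.0
```

servo_tool(targets=[{"hand": 1, "x": 0, "y": 0, "z": 0.006, "roll": 0}, {"hand": 1, "x": 0, "y": 0, "z": 0.012, "roll": 0}, {"hand": 1, "x": 0, "y": 0, "z": 0.013, "roll": 0}, {"hand": 1, "x": 0, "y": 0, "z": 0.013, "roll": 0}])

```text
time: 29.65
tool_pos: [0.4555, 0.0874, -0.0158]
tcp_rot: [-2.314, -2.124, 0.001]
wrist_force: [0.6, -0.4, -1.8]
width: 0.144
grip_force: 59.0
```

servo_tool(targets=[{"hand": 1, "x": 0, "y": 0, "z": 0.003, "roll": 0}, {"hand": 1, "x": 0, "y": 0, "z": 0.003, "roll": 0}])

```text
time: 29.82
tool_pos: [0.4559, 0.0875, -0.0163]
tcp_rot: [-2.314, -2.124, 0.001]
wrist_force: [-3.3, 0.0, 6.0]
width: 0.149
grip_force: 59.8
```

servo_tool(targets=[{"hand": 1, "x": 0, "y": 0, "z": 0.002, "roll": 0}, {"hand": 1, "x": 0, "y": 0, "z": 0.002, "roll": 0}])

```text
time: 29.98
tool_pos: [0.4559, 0.0875, -0.0163]
tcp_rot: [-2.314, -2.124, 0.002]
wrist_force: [-5.1, -0.7, 13.9]
width: 0.148
grip_force: 60.7
```

servo_tool(targets=[{"hand": 1, "x": 0, "y": 0, "z": -0.003, "roll": 0}, {"hand": 0.7, "x": 0, "y": 0, "z": -0.003, "roll": 0}, {"hand": 0.5, "x": 0, "y": 0, "z": -0.003, "roll": 0}, {"hand": 0.4, "x": 0, "y": 0, "z": -0.003, "roll": 0}, {"hand": 0.3, "x": 0, "y": 0, "z": -0.003, "roll": 0}, {"hand": 0.3, "x": 0, "y": 0, "z": -0.04, "roll": 0}, {"hand": 0.3, "x": 0, "y": 0, "z": -0.1, "roll": 0}, {"hand": 0.2, "x": 0, "y": 0, "z": -0.17, "roll": 0}, {"hand": -0.5, "x": 0, "y": 0, "z": -0.22, "roll": 0}])

```text
time: 30.73
tool_pos: [0.4567, 0.0875, 0.0943]
tcp_rot: [2.314, 2.123, 0.002]
wrist_force: [1.6, -0.0, 0.7]
width: 0.528
grip_force: 0.0
```

```bash
python3 -c "
from h import *
go(.4638,-.0981,.06,0)"
```

```text
go {'x': np.float64(-0.3687), 'y': np.float64(0.0458), 'z': np.float64(0.0685), 'roll': np.float64(-0.0273)} rows 5 q1,q6 [0.14 0.22]
```

servo_tool(targets=[{"hand": -0.7, "x": -0.369, "y": 0.046, "z": 0, "roll": -0.027}, {"hand": -0.7, "x": -0.369, "y": 0.046, "z": 0, "roll": -0.027}, {"hand": -0.7, "x": -0.369, "y": 0.046, "z": 0, "roll": -0.027}, {"hand": -0.7, "x": -0.369, "y": 0.046, "z": 0, "roll": -0.027}, {"hand": -0.7, "x": -0.369, "y": 0.046, "z": 0, "roll": -0.027}, {"hand": -0.7, "x": -0.369, "y": 0.046, "z": 0.05, "roll": -0.027}, {"hand": -0.7, "x": -0.369, "y": 0.046, "z": 0.07, "roll": -0.027}, {"hand": -0.7, "x": -0.369, "y": 0.046, "z": 0.07, "roll": -0.027}])

```text
time: 31.4
tool_pos: [0.4599, -0.0977, 0.0541]
tcp_rot: [-2.22, -2.215, 0.005]
wrist_force: [-0.5, 0.0, 0.1]
width: 0.851
grip_force: 0.0
```

Run:
```python
from h import *
im,c=shot('wrist','w11')
hsv=cv2.cvtColor(im,cv2.COLOR_RGB2HSV); m=((hsv[:,:,1]<70)&(hsv[:,:,2]>60)).astype(np.uint8)
print(proj(c,[.4638,-.0981,.016]))
cs,_=cv2.findContours(m,0,2)
for k in cs:
    x,y,w,h=cv2.boundingRect(k)
    if cv2.contourArea(k)>800: print((x,y,w,h),ray(c,(x+w/2,y+h/2),.014)[0].round(4))
go(.4638,-.0981,-.02,0)
cv2.imwrite('pics/w11.png',im[:,:,::-1])
```

```text
[[285.1672072  226.85056262]]
(250, 188, 73, 73) [ 0.4648 -0.097   0.014 ]
go {'x': np.float64(-0.0013), 'y': np.float64(0.0065), 'z': np.float64(0.1505), 'roll': np.float64(-0.0003)} rows 2 q1,q6 [-0.26 -0.26]
```

servo_tool(targets=[{"hand": -0.45, "x": 0, "y": 0.007, "z": 0.05, "roll": 0}, {"hand": -0.45, "x": 0, "y": 0.007, "z": 0.09, "roll": 0}, {"hand": -0.45, "x": 0, "y": 0.007, "z": 0.12, "roll": 0}, {"hand": -0.45, "x": 0, "y": 0.007, "z": 0.14, "roll": 0}, {"hand": -0.45, "x": 0, "y": 0.007, "z": 0.15, "roll": 0}, {"hand": -0.45, "x": 0, "y": 0.007, "z": 0.15, "roll": 0}, {"hand": -0.45, "x": 0, "y": 0.007, "z": 0.15, "roll": 0}])

```text
time: 32.03
tool_pos: [0.4672, -0.0981, -0.0173]
tcp_rot: [2.221, 2.221, 0.001]
wrist_force: [0.9, 0.1, -0.3]
width: 0.727
grip_force: 0.0
```

servo_tool(targets=[{"hand": -0.45, "x": 0, "y": 0, "z": 0.01, "roll": 0}, {"hand": -0.45, "x": 0, "y": 0, "z": 0.02, "roll": 0}, {"hand": -0.45, "x": 0, "y": 0, "z": 0.026, "roll": 0}, {"hand": -0.45, "x": 0, "y": 0, "z": 0.026, "roll": 0}])

```text
time: 32.37
tool_pos: [0.4661, -0.0982, -0.0314]
tcp_rot: [-2.222, -2.22, 0.001]
wrist_force: [-0.1, -0.7, 1.0]
width: 0.726
grip_force: 0.0
```

```bash
python3 -c "
from h import *
go(.4643,-.0977,-.037,0)"
```

```text
go {'x': np.float64(0.0011), 'y': np.float64(-0.0035), 'z': np.float64(0.0111), 'roll': np.float64(-0.0004)} rows 1 q1,q6 [-0.26 -0.26]
```

servo_tool(targets=[{"hand": -0.45, "x": 0, "y": -0.003, "z": 0.006, "roll": 0}, {"hand": -0.45, "x": 0, "y": -0.003, "z": 0.01, "roll": 0}, {"hand": -0.45, "x": 0, "y": -0.003, "z": 0.01, "roll": 0}])

```text
time: 32.62
tool_pos: [0.4645, -0.0983, -0.0364]
tcp_rot: [-2.222, -2.219, 0.001]
wrist_force: [-0.2, -0.2, 0.3]
width: 0.724
grip_force: 0.0
```

servo_tool(targets=[{"hand": -0.45, "x": 0, "y": 0, "z": 0.004, "roll": 0}, {"hand": -0.45, "x": 0, "y": 0, "z": 0.004, "roll": 0}])

```text
time: 32.78
tool_pos: [0.465, -0.0983, -0.0381]
tcp_rot: [-2.223, -2.22, 0.0]
wrist_force: [0.1, -0.7, -0.2]
width: 0.726
grip_force: 0.0
```

servo_tool(targets=[{"hand": -0.45, "x": 0, "y": 0, "z": 0.004, "roll": 0}, {"hand": -0.45, "x": 0, "y": 0, "z": 0.004, "roll": 0}])

```text
time: 32.95
tool_pos: [0.465, -0.0983, -0.0401]
tcp_rot: [-2.223, -2.22, 0.0]
wrist_force: [0.4, -0.3, -0.4]
width: 0.726
grip_force: 0.0
```

servo_tool(targets=[{"hand": -0.45, "x": 0, "y": 0, "z": 0.004, "roll": 0}, {"hand": -0.45, "x": 0, "y": 0, "z": 0.004, "roll": 0}])

```text
time: 33.12
tool_pos: [0.4652, -0.0984, -0.0405]
tcp_rot: [-2.222, -2.22, 0.001]
wrist_force: [-6.0, 0.1, 15.3]
width: 0.726
grip_force: 7.5
```

servo_tool(targets=[{"hand": -0.45, "x": 0, "y": 0, "z": 0.003, "roll": 0}, {"hand": -0.45, "x": 0, "y": 0, "z": 0.003, "roll": 0}])

```text
time: 33.28
tool_pos: [0.4653, -0.0984, -0.0406]
tcp_rot: [-2.222, -2.22, 0.001]
wrist_force: [-10.7, 2.9, 28.7]
width: 0.733
grip_force: 14.3
```

Bench touched at -0.0403. Back off about 4 mm, then close.

servo_tool(targets=[{"hand": -0.45, "x": 0, "y": 0, "z": -0.015, "roll": 0}, {"hand": -0.45, "x": 0, "y": 0, "z": -0.015, "roll": 0}, {"hand": -0.45, "x": 0, "y": 0, "z": -0.015, "roll": 0}])

```text
time: 33.53
tool_pos: [0.4658, -0.0985, -0.0355]
tcp_rot: [2.222, 2.219, 0.001]
wrist_force: [0.1, -0.6, -1.0]
width: 0.725
grip_force: 0.0
```

servo_tool(targets=[{"hand": -0.2, "x": 0, "y": 0, "z": 0, "roll": 0}, {"hand": 0, "x": 0, "y": 0, "z": 0, "roll": 0}, {"hand": 0.5, "x": 0, "y": 0, "z": 0, "roll": 0}, {"hand": 1, "x": 0, "y": 0, "z": 0, "roll": 0}, {"hand": 1, "x": 0, "y": 0, "z": 0, "roll": 0}, {"hand": 1, "x": 0, "y": 0, "z": 0, "roll": 0}], grip_force=60)

```text
time: 34.03
tool_pos: [0.465, -0.0983, -0.0355]
tcp_rot: [-2.222, -2.22, 0.001]
wrist_force: [-3.2, 1.2, 10.1]
width: 0.582
grip_force: 60.2
```

servo_tool(targets=[{"hand": 1, "x": 0, "y": 0, "z": -0.04, "roll": 0}, {"hand": 1, "x": 0, "y": 0, "z": -0.1, "roll": 0}, {"hand": 1, "x": 0, "y": 0, "z": -0.17, "roll": 0}, {"hand": 1, "x": 0, "y": 0, "z": -0.24, "roll": 0}, {"hand": 1, "x": 0, "y": 0, "z": -0.26, "roll": 0}, {"hand": 1, "x": 0, "y": 0, "z": -0.26, "roll": 0}, {"hand": 1, "x": 0, "y": 0, "z": -0.26, "roll": 0}])

```text
time: 34.62
tool_pos: [0.4648, -0.0983, 0.0934]
tcp_rot: [-2.223, -2.22, 0.0]
wrist_force: [-0.0, 0.2, -1.2]
width: 0.583
grip_force: 62.7
```

```bash
python3 -c "
from h import *
tray('green',0,0,.09,0)"
```

```text
green [0.5325 0.3278]
go {'x': np.float64(0.8523), 'y': np.float64(0.1343), 'z': np.float64(0.0069), 'roll': np.float64(-0.0154)} rows 11 q1,q6 [-0.26 -0.26]
```

servo_tool(targets=[{"hand": 1, "x": 0.852, "y": 0.134, "z": 0, "roll": -0.015}, {"hand": 1, "x": 0.852, "y": 0.134, "z": 0, "roll": -0.015}, {"hand": 1, "x": 0.852, "y": 0.134, "z": 0, "roll": -0.015}, {"hand": 1, "x": 0.852, "y": 0.134, "z": 0, "roll": -0.015}, {"hand": 1, "x": 0.852, "y": 0.134, "z": 0, "roll": -0.015}, {"hand": 1, "x": 0.852, "y": 0.134, "z": 0, "roll": -0.015}, {"hand": 1, "x": 0.852, "y": 0.134, "z": 0, "roll": -0.015}, {"hand": 1, "x": 0.852, "y": 0.134, "z": 0, "roll": -0.015}, {"hand": 1, "x": 0.852, "y": 0.134, "z": 0, "roll": -0.015}, {"hand": 1, "x": 0.852, "y": 0.134, "z": 0, "roll": -0.015}])

```text
time: 35.45
tool_pos: [0.5278, 0.314, 0.0898]
tcp_rot: [-2.168, -2.271, 0.01]
wrist_force: [1.6, 0.2, -0.7]
width: 0.583
grip_force: 62.7
```

servo_tool(targets=[{"hand": 1, "x": 0.03, "y": 0.005, "z": 0, "roll": 0}, {"hand": 1, "x": 0.03, "y": 0.005, "z": 0, "roll": 0}, {"hand": 1, "x": 0.03, "y": 0.005, "z": 0.05, "roll": 0}, {"hand": 1, "x": 0.03, "y": 0.005, "z": 0.1, "roll": 0}, {"hand": 1, "x": 0.03, "y": 0.005, "z": 0.12, "roll": 0}, {"hand": 1, "x": 0.03, "y": 0.005, "z": 0.12, "roll": 0}])

```text
time: 35.95
tool_pos: [0.5275, 0.3246, 0.0282]
tcp_rot: [-2.169, -2.269, 0.017]
wrist_force: [-0.9, -0.2, -1.6]
width: 0.588
grip_force: 62.7
```

```bash
python3 -c "
from h import *
tray('green',0,0,-.0275,0)"
```

```text
green [0.5325 0.3278]
go {'x': np.float64(0.0066), 'y': np.float64(0.0115), 'z': np.float64(0.1113), 'roll': np.float64(-0.0006)} rows 2 q1,q6 [0.51 0.47]
```

servo_tool(targets=[{"hand": 1, "x": 0, "y": 0.003, "z": 0.05, "roll": 0}, {"hand": 1, "x": 0, "y": 0.003, "z": 0.08, "roll": 0}, {"hand": 1, "x": 0, "y": 0.003, "z": 0.1, "roll": 0}, {"hand": 1, "x": 0, "y": 0.003, "z": 0.106, "roll": 0}, {"hand": 1, "x": 0, "y": 0.003, "z": 0.106, "roll": 0}, {"hand": 1, "x": 0, "y": 0.003, "z": 0.106, "roll": 0}])

```text
time: 36.45
tool_pos: [0.5342, 0.3284, -0.018]
tcp_rot: [2.17, 2.271, 0.002]
wrist_force: [0.2, -0.1, -0.9]
width: 0.585
grip_force: 62.7
```

servo_tool(targets=[{"hand": 1, "x": 0, "y": 0, "z": 0.004, "roll": 0}, {"hand": 1, "x": 0, "y": 0, "z": 0.006, "roll": 0}, {"hand": 1, "x": 0, "y": 0, "z": 0.006, "roll": 0}])

```text
time: 36.7
tool_pos: [0.534, 0.3286, -0.0212]
tcp_rot: [2.169, 2.272, 0.002]
wrist_force: [0.3, -1.0, -0.8]
width: 0.583
grip_force: 62.7
```

servo_tool(targets=[{"hand": 1, "x": 0, "y": 0, "z": 0.006, "roll": 0}, {"hand": 1, "x": 0, "y": 0, "z": 0.012, "roll": 0}, {"hand": 1, "x": 0, "y": 0, "z": 0.015, "roll": 0}, {"hand": 1, "x": 0, "y": 0, "z": 0.015, "roll": 0}])

```text
time: 37.03
tool_pos: [0.533, 0.328, -0.0301]
tcp_rot: [-2.169, -2.272, 0.002]
wrist_force: [0.5, -0.8, -1.0]
width: 0.588
grip_force: 62.7
```

servo_tool(targets=[{"hand": 1, "x": 0, "y": 0, "z": 0.003, "roll": 0}, {"hand": 1, "x": 0, "y": 0, "z": 0.003, "roll": 0}])

```text
time: 37.2
tool_pos: [0.5334, 0.3283, -0.0312]
tcp_rot: [-2.17, -2.272, 0.001]
wrist_force: [0.1, 0.6, -1.9]
width: 0.581
grip_force: 62.7
```

servo_tool(targets=[{"hand": 1, "x": 0, "y": 0, "z": 0.003, "roll": 0}, {"hand": 1, "x": 0, "y": 0, "z": 0.003, "roll": 0}])

```text
time: 37.37
tool_pos: [0.5336, 0.3283, -0.0314]
tcp_rot: [-2.17, -2.272, 0.001]
wrist_force: [-3.1, -0.4, 6.6]
width: 0.585
grip_force: 63.3
```

Contact. Release and rise clear.

servo_tool(targets=[{"hand": 1, "x": 0, "y": 0, "z": -0.002, "roll": 0}, {"hand": -0.3, "x": 0, "y": 0, "z": -0.002, "roll": 0}, {"hand": -0.45, "x": 0, "y": 0, "z": -0.002, "roll": 0}, {"hand": -0.45, "x": 0, "y": 0, "z": -0.002, "roll": 0}, {"hand": -0.45, "x": 0, "y": 0, "z": -0.002, "roll": 0}, {"hand": -0.45, "x": 0, "y": 0, "z": -0.05, "roll": 0}, {"hand": -0.45, "x": 0, "y": 0, "z": -0.13, "roll": 0}, {"hand": -0.45, "x": 0, "y": 0, "z": -0.21, "roll": 0}, {"hand": -0.45, "x": 0, "y": 0, "z": -0.29, "roll": 0}, {"hand": -0.45, "x": 0, "y": 0, "z": -0.37, "roll": 0}])

```text
time: 38.2
tool_pos: [0.5332, 0.3281, 0.1542]
tcp_rot: [-2.17, -2.272, 0.001]
wrist_force: [0.6, 0.3, -0.3]
width: 0.727
grip_force: 0.0
```

servo_tool(targets=[{"hand": -0.45, "x": 0.5, "y": -0.35, "z": -0.1, "roll": 0}, {"hand": -0.45, "x": 0.5, "y": -0.35, "z": -0.1, "roll": 0}, {"hand": -0.45, "x": 0.5, "y": -0.35, "z": -0.1, "roll": 0}, {"hand": -0.45, "x": 0.5, "y": -0.35, "z": -0.1, "roll": 0}, {"hand": -0.45, "x": 0.5, "y": -0.35, "z": -0.1, "roll": 0}, {"hand": -0.45, "x": 0.5, "y": -0.35, "z": -0.1, "roll": 0}, {"hand": -0.45, "x": 0.5, "y": -0.35, "z": -0.1, "roll": 0}, {"hand": -0.45, "x": 0.5, "y": -0.35, "z": -0.1, "roll": 0}, {"hand": -0.45, "x": 0.5, "y": -0.35, "z": -0.1, "roll": 0}])

```text
time: 38.95
tool_pos: [0.3445, 0.5738, 0.2035]
tcp_rot: [-2.163, -2.276, -0.003]
wrist_force: [0.1, -0.5, 0.3]
width: 0.729
grip_force: 0.0
```

Run:
```python
from h import *
im,c=shot('top'); im2,c2=shot('side')
o=np.zeros((600,800,3),np.uint8); o[:300,:800]=cv2.resize(im[130:295,90:420],(800,400),interpolation=2)[:300]; o[:330,:660]=cv2.resize(im[130:295,90:420],(660,330),interpolation=2)
o[330:,:440]=cv2.resize(im2[125:260,130:350],(440,270),interpolation=2)
cv2.imwrite('pics/fin.png',o[:,:,::-1])
```

```text
(no output)
```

View pics/fin.png

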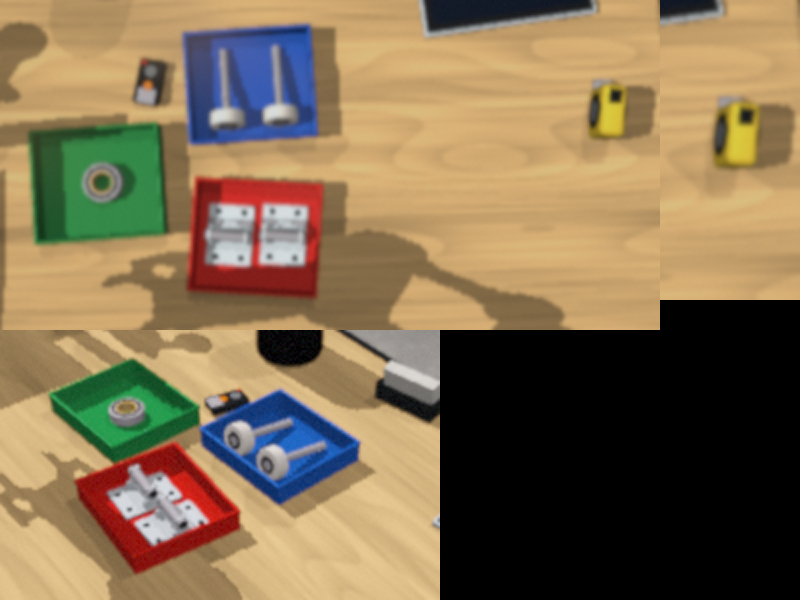

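Final view: the bearing is in green (102,183), both rollers are side by side in blue with wheels at (226,118) and (279,112), and both hinges are flat in red with a gap between them. The remote and tape are where they were.

```bash
python3 -c "
from workcell import ticket
print(ticket.finish_job())"
```

```text
the job is handed in; nothing more can be done
None
```

The job is handed in: both rollers are in the blue tray, both hinges in the red and the bearing in the green. All five were set down under light contact and lie as they did on the bench, and the tape measure and remote were not moved.

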